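Tune a fork air spring: fit travel clips and volume spacers

ROBOT

A 6-joint arm with a two-finger parallel gripper is mounted at the origin on the work surface. World frame = base frame: x ahead of the robot, y to its left, z up, the work surface at z = 0. Lengths are in mm, angles in rad, forces in N, time in s.
With the tool pointing down it reaches from about 275 to 750 mm from the base axis. Payload 10.2 kg.
Tool frame: the origin (TCP) lies between the finger pads; the fingertips stand 11 mm ahead of it and the grasp point (between the pads) lies 8 mm behind it; z points along the fingers, y is the line along which they close (so a half turn about z gives the same grasp; the last joint's range is limited). The gripper opens to 85 mm and grips with 20 to 120 N. Pads are 22 mm wide; open, the fingers measure 114 mm over their backs; the gripper's body (76 mm by 85 mm) begins 54 mm behind the grasp point. The pads swing forward as they close: fully open they stand 13 mm farther back than shut.
Start: joints at [1.031, 0.313, 1.498, -0, 1.331, -0.223], TCP at [163.565, 498.877, 242.294] pointing down, gripper open.
Joint ranges: [-2.94, 2.94], [-0.97, 2.17], [0.19, 2.56], [-1.23, 4.37], [0.02, 3.11], [-2.88, 2.88]. Speed limits (rad/s): [2.39, 2.39, 3.01, 3.14, 3.14, 3.14].

INTERFACE

Orientations are given as a unit quaternion [w, x, y, z].
In Python, from rig import sense, eyes, finish_job gives the robot as it stands.
- The arm moves only by the shell command python3 -m jog 'ROWS' [FORCE]. ROWS is JSON, a list of rows, each a list of 7 numbers: the shift along the tool's x, y, z in m, then the turn, a rotation vector about the tool's x, y, z in rad, then the finger opening in m, from 0 to 0.0854. In form: [[dx, dy, dz, rx, ry, rz, gripper], ...]. A call has 1 to 5 rows; each row shifts and turns the commanded pose from where the row before left it, along the tool's axes as they then stand; what a row does not reach is not made up. A row lasts 1/10 s, in which the tool goes at most 50 mm and 8.59 degrees, less where a joint would pass 70% of its speed; a pose out of reach is approached as far as the arm can. A call is refused whole if a number of a shift passes 0.05 or a number of a turn 0.15, either way. A call with a gripper value outside its range is refused whole. The fingers move at their own pace and stop on an object; FORCE is the grip in N (left out, the last holds). Time passes only in rows, so rows that do not move let the fingers close. It gives the time, the measured TCP pose, the force, the opening and the grip force at its end, in the units of the state.
- sense(): the state, without advancing time (a new reading comes with each control period).
- eyes.capture(name): name is "scene" or "top" or "wrist"; returns the picture (480x640x3 uint8, red, green, blue); there is no depth.
- eyes.calibration(name): a dict with "fx", "fy", "cx", "cy" (pixels), "dist" ([k1, k2, p1, p2, k3] as OpenCV has them; the pictures are not rectified), "cam_to_world" (4x4, takes a point from camera to world coordinates); the wrist camera has in their place "mount" (4x4, takes a point from camera to tool coordinates, whose origin is the TCP and whose axes are the flange's). Camera axes: x right, y down, z forward; pixel columns grow to the right and rows downward; lengths in mm; the calibration is good to about 2 mm. A picture is of the moment at which its call begins: read the wrist's pose just before it. calibration takes no time and is no camera call.
- finish_job(): hands the job in; it is judged then, once.
The state is a dict: "time_s": time; "joints": joint angles; "dq": joint speeds; "tau": joint torques, N m; "eef_pos": TCP position; "ee_rot": TCP orientation; "force": force on the tool from outside, world axes, zero at the start; "wrist_torque": the same for the moment, N m; "grip_width": opening from 0.0 (shut) to 1.0 (fully open); "grip_force": force on a finger pad.
Only numpy, scipy, OpenCV 4.12 (cv2) and the standard library are available. Lean on these libraries where they do the work, as an engineer would, in place of code of your own. Each camera call takes 0.05 s, during which the arm holds its last target. There are 200 camera calls.

TASK

Set up this suspension fork's air spring: first push the clamp lever right over to lock the shaft, then, with it locked, snap every grey spring clip fully home from above onto a groove of the shaft, one to a groove. Press both black volume spacer blocks flush into the recesses of the air-cap block, at any time, and when every clip is on swing the lever back fully open. Leave the lamp and the grease jar standing where they are.

Things in the scene. Friction and masses are not known exactly. Their poses are not given: they have to be found in the camera images.
- clip1_mid (a point): Centre (30 mm above the feet) of a grey plastic spring clip: an open C 26 mm long with a tab on top, standing mouth down, 60 mm high, 39 mm wide over the feet. Axes: z up, y along its bore, x across. Tab 10 (x) by 22 (y) mm, from 5 to 30 mm above this point, on a crown 34 mm wide whose flat shoulders beside the tab lie 5 mm above this point: fingertips can push down on them.
- clip2_mid (a point): Centre of a second clip, the same as clip1. All clips: two sprung jaws below the crown spread about 3 mm each as the clip is pushed over the shaft (about 8 to 15 N) and close under it; the mouth flares from 14 mm at the lips to about 27 mm at the feet. Any of the four clips may be absent.
- clip3_mid (a point): Centre of a third clip, the same as clip1; may be absent.
- clip4_mid (a point): Centre of a fourth clip, the same as clip1; may be absent.
- clip1_bore (a point): Axis of the bore of clip1 at mid-length, 11 mm below clip1_mid and 19 mm above the feet; axes as clip1_mid. Lies on the groove's axis when the clip is home.
- clip2_bore (a point): Axis of the bore of clip2 at mid-length, 11 mm below clip2_mid and 19 mm above the feet; axes as clip2_mid. Lies on the groove's axis when the clip is home.
- clip3_bore (a point): Axis of the bore of clip3 at mid-length, 11 mm below clip3_mid and 19 mm above the feet; axes as clip3_mid. Lies on the groove's axis when the clip is home.
- clip4_bore (a point): Axis of the bore of clip4 at mid-length, 11 mm below clip4_mid and 19 mm above the feet; axes as clip4_mid. Lies on the groove's axis when the clip is home.
- block1_mid (a point): Volume spacer block, black plastic: a base 44 (x) by 28 (y) by 18 mm high (its lowest 5 mm stepped in by 2 mm all round to lead it in) with a pull rib on top, 30 (x) by 10 (y) by 24 mm high; 42 mm high in all, standing base down. This point is its centre, 21 mm above the underside and so 3 mm above the base's top face.
- block2_mid (a point): Centre of the second volume spacer block, the same as block1.
- groove1 (a point): Centre, on the shaft's axis, of one of four like grooves of the steel air shaft lying level in the aluminium fixture, axis 55 mm above the table. Groove diameter 20 mm, width 32 mm, between collars of 30 mm diameter, 6 mm thick; grooves 38 mm apart. Axes: y along the shaft (groove1 to groove4), z up, x across. A clip goes on from above, mouth down, its y along the shaft.
- groove2 (a point): Centre of groove 2, the same as groove1.
- groove3 (a point): Centre of groove 3, the same as groove1.
- groove4 (a point): Centre of groove 4, the same as groove1.
- recess1 (a point): Centre of the mouth of one of two rectangular recesses in the top (32 mm above the table) of the aluminium air-cap block, 80 by 130 mm. 48 mm in x, 32 mm in y, 18 mm deep: 2 mm play all round a block. The recesses lie 64 mm apart along y. A block fits either way round; its base top is flush when the block's centre stands 3 mm above this point.
- recess2 (a point): Centre of the mouth of one of two rectangular recesses in the top (32 mm above the table) of the aluminium air-cap block, 80 by 130 mm. 48 mm in x, 32 mm in y, 18 mm deep: 2 mm play all round a block. The recesses lie 64 mm apart along y. A block fits either way round; its base top is flush when the block's centre stands 3 mm above this point.
- clamp (a joint): Shaft clamp lever at one end of the fixture, beyond groove1: steel arm 80 mm from pivot to tip, with a black ball of 26 mm diameter at the tip. 0 = open, leaning 0.5 rad to the fixture's -x (the same x as the groove axes); 1.0 = locked, leaning 0.5 rad to its +x. Pivots about the fixture's y; stays where it is left and takes about 1 N to push at the ball.
- clamp_tip (a point): Centre of the ball at the tip of the clamp lever; it stands 104 mm above the table at either end of its swing and 114 mm at mid-swing.
- lamp: Bystander: small red rear lamp, 26 by 34 by 36 mm high, between the fixture and the air-cap block; origin under its centre.
- grease: Bystander: jar, 52 mm diameter, 55 mm high, beyond the fixtures; origin under its centre.
Mind the look-alikes: they are no part of the job. What is shaped like the part that bears clip1_mid but purple or yellow is not meant.

How it is judged (in metres and radians):
On the way, in this order (a step that is already met when the one before it is completed fails the run):
1. the clamp lever is pushed over and the shaft locked, before the clips go on (value of joint clamp above 0.8 rad), for 0.2 s.
2. every clip present is home on a groove of the shaft while the clamp is still locked (((distance between clip1_bore and groove1 below 0.0065 m and angle between the y axis of clip1_bore and the y axis of groove1, either way round below 0.15 rad) or (distance between clip1_bore and groove2 below 0.0065 m and angle between the y axis of clip1_bore and the y axis of groove2, either way round below 0.15 rad) or (distance between clip1_bore and groove3 below 0.0065 m and angle between the y axis of clip1_bore and the y axis of groove3, either way round below 0.15 rad) or (distance between clip1_bore and groove4 below 0.0065 m and angle between the y axis of clip1_bore and the y axis of groove4, either way round below 0.15 rad)) and ((distance between clip2_bore and groove1 below 0.0065 m and angle between the y axis of clip2_bore and the y axis of groove1, either way round below 0.15 rad) or (distance between clip2_bore and groove2 below 0.0065 m and angle between the y axis of clip2_bore and the y axis of groove2, either way round below 0.15 rad) or (distance between clip2_bore and groove3 below 0.0065 m and angle between the y axis of clip2_bore and the y axis of groove3, either way round below 0.15 rad) or (distance between clip2_bore and groove4 below 0.0065 m and angle between the y axis of clip2_bore and the y axis of groove4, either way round below 0.15 rad)) and ((distance between clip3_bore and groove1 below 0.0065 m and angle between the y axis of clip3_bore and the y axis of groove1, either way round below 0.15 rad) or (distance between clip3_bore and groove2 below 0.0065 m and angle between the y axis of clip3_bore and the y axis of groove2, either way round below 0.15 rad) or (distance between clip3_bore and groove3 below 0.0065 m and angle between the y axis of clip3_bore and the y axis of groove3, either way round below 0.15 rad) or (distance between clip3_bore and groove4 below 0.0065 m and angle between the y axis of clip3_bore and the y axis of groove4, either way round below 0.15 rad)) and ((distance between clip4_bore and groove1 below 0.0065 m and angle between the y axis of clip4_bore and the y axis of groove1, either way round below 0.15 rad) or (distance between clip4_bore and groove2 below 0.0065 m and angle between the y axis of clip4_bore and the y axis of groove2, either way round below 0.15 rad) or (distance between clip4_bore and groove3 below 0.0065 m and angle between the y axis of clip4_bore and the y axis of groove3, either way round below 0.15 rad) or (distance between clip4_bore and groove4 below 0.0065 m and angle between the y axis of clip4_bore and the y axis of groove4, either way round below 0.15 rad)) and value of joint clamp above 0.8 rad), for 0.2 s.
At the end, for the whole second after the job is handed in: Every clip present is on a groove (bore within 6.5 mm of the groove's centre, axes within 0.15 rad), both blocks are flush in recesses (base top no more than 1.8 mm proud, within 5 mm of the centre, level within 0.06 rad) and the clamp lever is open (below 0.2 rad) (((distance between clip1_bore and groove1 below 0.0065 m and angle between the y axis of clip1_bore and the y axis of groove1, either way round below 0.15 rad) or (distance between clip1_bore and groove2 below 0.0065 m and angle between the y axis of clip1_bore and the y axis of groove2, either way round below 0.15 rad) or (distance between clip1_bore and groove3 below 0.0065 m and angle between the y axis of clip1_bore and the y axis of groove3, either way round below 0.15 rad) or (distance between clip1_bore and groove4 below 0.0065 m and angle between the y axis of clip1_bore and the y axis of groove4, either way round below 0.15 rad)) and ((distance between clip2_bore and groove1 below 0.0065 m and angle between the y axis of clip2_bore and the y axis of groove1, either way round below 0.15 rad) or (distance between clip2_bore and groove2 below 0.0065 m and angle between the y axis of clip2_bore and the y axis of groove2, either way round below 0.15 rad) or (distance between clip2_bore and groove3 below 0.0065 m and angle between the y axis of clip2_bore and the y axis of groove3, either way round below 0.15 rad) or (distance between clip2_bore and groove4 below 0.0065 m and angle between the y axis of clip2_bore and the y axis of groove4, either way round below 0.15 rad)) and ((distance between clip3_bore and groove1 below 0.0065 m and angle between the y axis of clip3_bore and the y axis of groove1, either way round below 0.15 rad) or (distance between clip3_bore and groove2 below 0.0065 m and angle between the y axis of clip3_bore and the y axis of groove2, either way round below 0.15 rad) or (distance between clip3_bore and groove3 below 0.0065 m and angle between the y axis of clip3_bore and the y axis of groove3, either way round below 0.15 rad) or (distance between clip3_bore and groove4 below 0.0065 m and angle between the y axis of clip3_bore and the y axis of groove4, either way round below 0.15 rad)) and ((distance between clip4_bore and groove1 below 0.0065 m and angle between the y axis of clip4_bore and the y axis of groove1, either way round below 0.15 rad) or (distance between clip4_bore and groove2 below 0.0065 m and angle between the y axis of clip4_bore and the y axis of groove2, either way round below 0.15 rad) or (distance between clip4_bore and groove3 below 0.0065 m and angle between the y axis of clip4_bore and the y axis of groove3, either way round below 0.15 rad) or (distance between clip4_bore and groove4 below 0.0065 m and angle between the y axis of clip4_bore and the y axis of groove4, either way round below 0.15 rad)) and ((z of block1_mid in the frame of recess1 below 0.0048 m and horizontal distance between block1_mid and recess1 below 0.005 m and angle between block1_mid's own z axis and vertical below 0.06 rad) or (z of block1_mid in the frame of recess2 below 0.0048 m and horizontal distance between block1_mid and recess2 below 0.005 m and angle between block1_mid's own z axis and vertical below 0.06 rad)) and ((z of block2_mid in the frame of recess1 below 0.0048 m and horizontal distance between block2_mid and recess1 below 0.005 m and angle between block2_mid's own z axis and vertical below 0.06 rad) or (z of block2_mid in the frame of recess2 below 0.0048 m and horizontal distance between block2_mid and recess2 below 0.005 m and angle between block2_mid's own z axis and vertical below 0.06 rad)) and value of joint clamp below 0.2 rad); the robot touches nothing.
It fails at once if the lamp is knocked over or shifted more than 40 mm (distance of lamp from where it was at the start of the episode above 0.04 m or angle between lamp's own z axis and vertical above 0.5 rad).
It fails at once if the grease is knocked over or shifted more than 40 mm (distance of grease from where it was at the start of the episode above 0.04 m or angle between grease's own z axis and vertical above 0.5 rad).
Of clip1, clip2, clip3, clip4 only 2 to 4 are there at a start; the rules pass over those that are not, and their reading is None.
At some moment in a run one of block1, block2 may be knocked a few centimetres aside while the robot is not near it.
It also fails if it takes over 210 s, if anything falls off the work surface, if the arm or the gripper's body presses on something with over 40 N, if the wrist force passes 120 N, or if a joint passes its speed limit or range.

## Working session

There is one attempt and no reset: what is moved stays moved. The work goes in short steps, Python scripts to look and compute and a shell command to move; the robot and the scene stay as the last step left them, time stands still between calls to the robot, and variables do not carry over. Pictures are saved under pics/ and viewed, at most 14 in all, crops included, and the job is handed in when it is done.

```bash
ls; mkdir -p pics; python3 - <<'E'
from rig import sense, eyes
import cv2,numpy as np
s=sense();print(s)
for n in ("scene","top","wrist"):
    im=eyes.capture(n);cv2.imwrite(f"pics/{n}0.png",im[:,:,::-1])
    print(n,{k:np.round(v,3).tolist() for k,v in eyes.calibration(n).items()})
E
```

```text
pics
{'time_s': 0.0, 'joints': array([ 1.03059660e+00,  3.13407936e-01,  1.49845122e+00,  2.26861643e-05,
        1.33098540e+00, -2.23404715e-01]), 'dq': array([ 0.00015386,  0.0001085 , -0.00085106,  0.00081013, -0.00311546,
        0.0002363 ]), 'tau': array([-7.57495727e-04, -4.12273800e+01, -2.59734195e+01, -3.51078988e-04,
        4.26922154e-03, -2.21862507e-06]), 'eef_pos': array([163.4287028 , 498.65677949, 241.75126834]), 'ee_rot': array([-2.43447996e-04,  1.57738613e-01,  9.87480703e-01, -5.76772369e-04]), 'force': array([ 0.15216187, -0.45667081,  0.41538389]), 'wrist_torque': array([ 0.01420815, -0.0706209 , -0.0262065 ]), 'grip_force': 0.0, 'grip_width': 1.004309816882256}
scene {'fx': 464.369, 'fy': 464.369, 'cx': 326.222, 'cy': 246.937, 'dist': [-0.006, 0.0, 0.0, 0.0, 0.0], 'cam_to_world': [[0.125, 0.769, -0.628, 1045.305], [0.992, -0.108, 0.066, -63.141], [-0.017, -0.631, -0.776, 696.852], [0.0, 0.0, 0.0, 1.0]]}
top {'fx': 579.445, 'fy': 579.445, 'cx': 319.814, 'cy': 240.289, 'dist': [-0.188, 0.0, 0.0, 0.0, 0.0], 'cam_to_world': [[0.005, -0.992, 0.128, 404.989], [-1.0, -0.007, -0.015, -1.672], [0.016, -0.128, -0.992, 1343.417], [0.0, 0.0, 0.0, 1.0]]}
wrist {'fx': 403.514, 'fy': 403.514, 'cx': 328.867, 'cy': 235.261, 'dist': [0.011, 0.0, 0.0, 0.0, 0.0], 'mount': [[0.001, -0.955, -0.298, 75.388], [1.0, 0.0, 0.001, -0.831], [-0.0, -0.298, 0.955, -132.045], [0.0, 0.0, 0.0, 1.0]]}
```

View pics/top0.png

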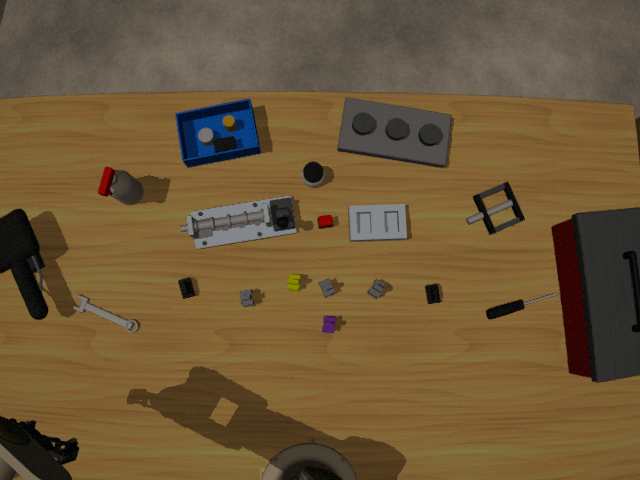

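View pics/scene0.png

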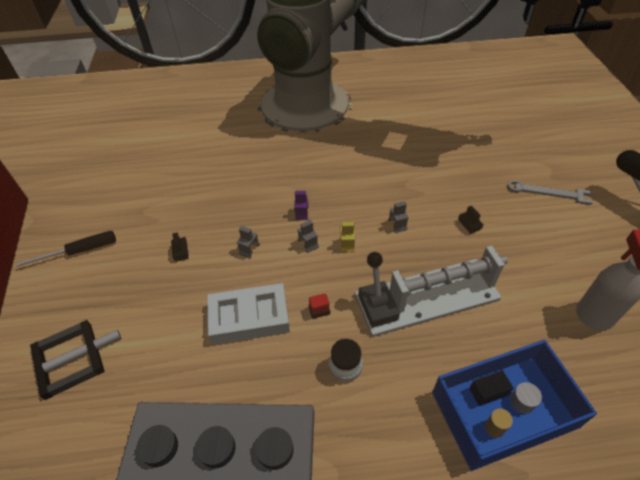

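```bash
cat > h.py <<'E'
from rig import sense, eyes
import cv2,numpy as np
from scipy.spatial.transform import Rotation as Rn
def pose(s=None):
    s=s or sense();w,x,y,z=s['ee_rot'];T=np.eye(4);T[:3,:3]=Rn.from_quat([x,y,z,w]).as_matrix();T[:3,3]=s['eef_pos'];return T
def snap(n,f=None):
    T=pose();im=eyes.capture(n);c=eyes.calibration(n)
    M=np.array(c['cam_to_world']) if n!='wrist' else T@np.array(c['mount'])
    if f: cv2.imwrite('pics/'+f,im[:,:,::-1]); np.save('pics/'+f+'.npy',M)
    return im,M,c
def world(px,z,M,c):
    K=np.array([[c['fx'],0,c['cx']],[0,c['fy'],c['cy']],[0,0,1]]);px=np.array(px,float).reshape(-1,1,2)
    u=cv2.undistortPoints(px,K,np.array(c['dist']))[:,0]
    d=np.c_[u,np.ones(len(u))]@M[:3,:3].T;o=M[:3,3]
    return o+d*((np.asarray(z)-o[2])/d[:,2])[:,None]
def pix(P,M,c):
    K=np.array([[c['fx'],0,c['cx']],[0,c['fy'],c['cy']],[0,0,1]]);W=np.linalg.inv(M)
    r=cv2.Rodrigues(W[:3,:3])[0];return cv2.projectPoints(np.array(P,float).reshape(-1,1,3),r,W[:3,3],K,np.array(c['dist']))[0][:,0]
def rows(target,yaw=None):
    "shift in tool axes (m) to world target mm, and turn needed"
    T=pose();d=T[:3,:3].T@(np.array(target)-T[:3,3])/1000
    out=np.round(d,4)
    a=None
    if yaw is not None:
        cur=np.arctan2(T[1,1],T[0,1]); a=(yaw-cur+np.pi/2)%np.pi-np.pi/2; a=-a  # world ccw -> tool z is down
    print('shift',out,'rz',None if a is None else round(a,3))
E
python3 - <<'E'
from h import *
im,M,c=snap('top')
for n,p,z in [('clip',(247,297),50),('clip',(328,288),50),('clip',(377,289),50),('yel',(294,282),50),('pur',(329,324),50),('blk',(187,287),30),('blk',(432,293),30),('ball',(283,222),104),('lamp',(325,221),36),('grease',(313,172),55),('g1?',(257,216),65),('g4?',(208,225),65),('rec',(364,222),32),('rec',(392,222),32)]:
    print(n,world(p,[z],M,c)[0].round())
T=pose();print(T.round(3))
E
```

```text
clip [443. 141.  50.]
clip [464. -40.  50.]
clip [ 462. -149.   50.]
yel [477.  36.  50.]
pur [384. -42.  50.]
blk [464. 281.  30.]
blk [ 454. -278.   30.]
ball [604.  60. 104.]
lamp [618. -33.  36.]
grease [728.  -4.  55.]
g1? [623. 120.  65.]
g4? [602. 230.  65.]
rec [ 617. -122.   32.]
rec [ 617. -187.   32.]
[[-9.50000e-01  3.11000e-01 -0.00000e+00  1.63478e+02]
 [ 3.11000e-01  9.50000e-01 -1.00000e-03  4.98767e+02]
 [ 0.00000e+00 -1.00000e-03 -1.00000e+00  2.41966e+02]
 [ 0.00000e+00  0.00000e+00  0.00000e+00  1.00000e+00]]
```

View pics/wrist0.png

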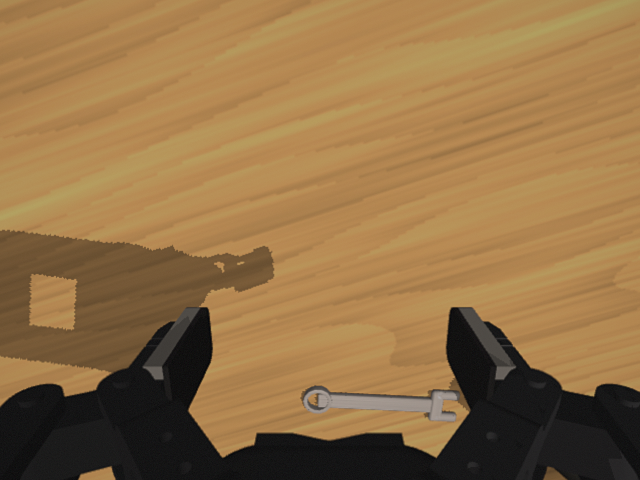

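```bash
python3 -m jog '[[-0.039,-0.026,-0.005,0,0,0,0.0854],[-0.039,-0.026,-0.005,0,0,0,0.0854],[-0.039,-0.026,-0.005,0,0,0,0.0854],[-0.039,-0.026,-0.005,0,0,0,0.0854],[-0.039,-0.026,-0.005,0,0,0,0.0854]]'
python3 -m jog '[[-0.039,-0.026,-0.005,0,0,0,0.0854],[-0.039,-0.026,-0.005,0,0,0,0.0854],[-0.039,-0.026,-0.005,0,0,0,0.0854],[-0.039,-0.026,-0.005,0,0,0,0.0854],[-0.039,-0.026,-0.005,0,0,0,0.0854]]'
python3 -m jog '[[-0.039,-0.026,0,0,0,0,0.04],[-0.039,-0.026,0,0,0,-0.1,0.04],[-0.039,-0.026,0,0,0,-0.1,0.04],[0,0,0,0,0,-0.1,0.04],[0,0,0,0,0,0,0.04]]'
python3 - <<'E'
from h import *
im,M,c=snap('wrist','w1.png');print(pose().round(3),sense()['time_s'])
E
```

```text
time_s: 0.7
eef_pos: [309.1, 313.0, 267.5]
ee_rot: [0.0, 0.158, 0.988, 0.0]
force: [1.7, 1.0, 0.4]
grip_width: 1.004
grip_force: 0.0
time_s: 1.2
eef_pos: [454.0, 128.5, 292.5]
ee_rot: [0.0, 0.158, 0.987, 0.0]
force: [0.1, 0.9, -0.6]
grip_width: 1.001
grip_force: 0.0
time_s: 1.7
eef_pos: [543.8, 22.0, 291.6]
ee_rot: [-0.001, 0.009, 1.0, 0.0]
force: [-0.1, -0.1, 0.1]
grip_width: 0.467
grip_force: 0.0
[[-1.00000e+00  1.90000e-02 -1.00000e-03  5.43453e+02]
 [ 1.90000e-02  1.00000e+00  0.00000e+00  2.27780e+01]
 [ 1.00000e-03  0.00000e+00 -1.00000e+00  2.91961e+02]
 [ 0.00000e+00  0.00000e+00  0.00000e+00  1.00000e+00]] 1.75
```

View pics/w1.png

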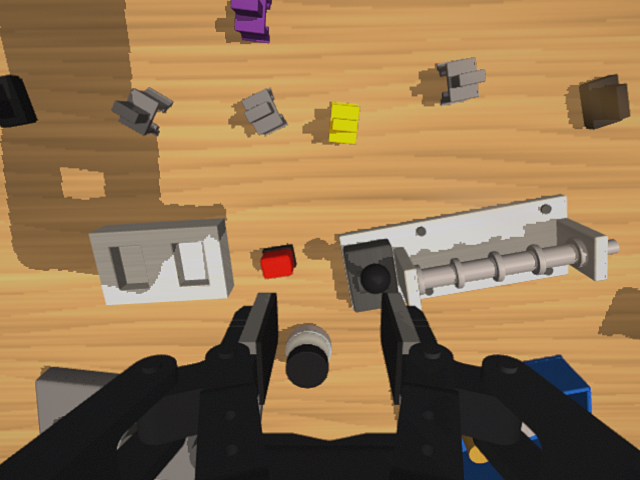

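```bash
python3 - <<'E'
import cv2,numpy as np
im=cv2.imread('pics/w1.png')
a=cv2.resize(im[50:145,100:500],None,fx=2,fy=2,interpolation=3)
b=cv2.resize(im[180:320,335:635],(800,373),interpolation=3)
cv2.imwrite('pics/c1.png',np.vstack([a,b]))
E
```

```text
(no output)
```

View pics/c1.png

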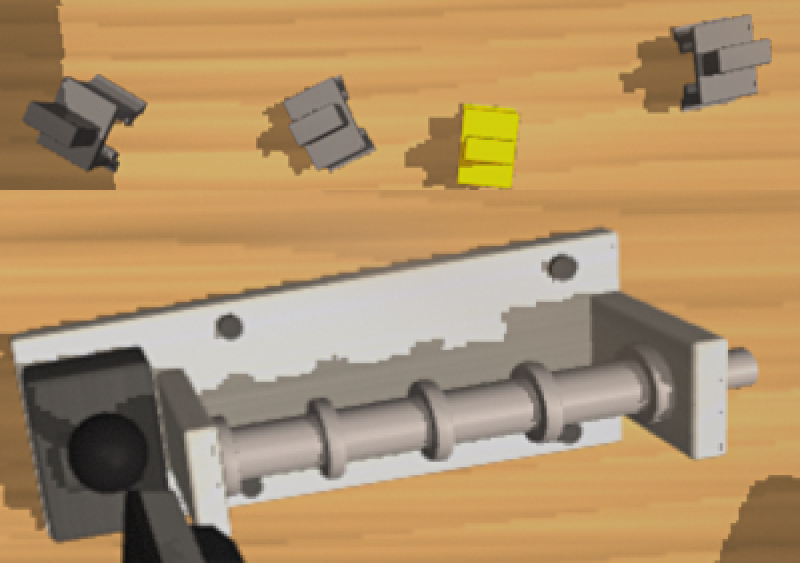

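```bash
python3 - <<'E'
from h import *
M=np.load('pics/w1.png.npy');c=eyes.calibration('wrist')
u=np.array([(328,437),(434,420),(541,401)],float);u=u*[.375,.3753]+[335,180]
P=world(u,[55]*3,M,c);print(P.round(1),np.linalg.norm(np.diff(P,axis=0),axis=1))
d=P[2]-P[0];d/=np.linalg.norm(d);print('yaw',np.arctan2(d[1],d[0])-np.pi/2);m=P.mean(0)
for i in range(4): print('groove',i+1,(m+d*38*(i-1.5)).round(1))
im=cv2.imread('pics/w1.png')
print('ball',world([(375,278)],[104],M,c).round(1))
# tab tops
def cr(q): return np.array(q,float)/2+[100,50]
for n,q in dict(A=[(23,115),(37,101),(98,130),(84,148)],B=[(290,124),(333,104),(348,117),(306,142)],C=[(718,51),(769,38),(771,62),(720,72)]).items():
    W=world(cr(q),[60]*4,M,c);e=(W[1]-W[0]) if n!='A' else W[2]-W[1];print(n,W.mean(0).round(1),np.degrees(np.arctan2(e[1],e[0])))
# blocks / recess
g=cv2.cvtColor(im,cv2.COLOR_BGR2GRAY)
for n,q,z in [('block L',(10,100),30),('block R',(605,100),30),('rec',(129,267),32),('rec',(192,263),32)]: print(n,world([q],[z],M,c)[0].round(1))
E
```

```text
[[703.7 153.2  55. ]
 [696.7 193.7  55. ]
 [689.  233.9  55. ]] [41.07192622 40.95238412]
yaw 0.18028199708254378
groove 1 [706.7 137.5  55. ]
groove 2 [699.9 174.9  55. ]
groove 3 [693.1 212.3  55. ]
groove 4 [686.3 249.6  55. ]
ball [[606.6  59.8 104. ]]
A [ 467.3 -147.9   60. ] 63.22408343749457
B [468.2 -37.   60. ] 112.46397652643071
C [444.9 143.4  60. ] 102.53916467074887
block L [ 455.5 -270.    30. ]
block R [464.5 276.8  30. ]
rec [ 620.9 -187.6   32. ]
rec [ 617.6 -121.9   32. ]
```

```bash
python3 - <<'E'
from h import *
M=np.load('pics/w1.png.npy');c=eyes.calibration('wrist')
u=np.array([(328,437),(434,420),(541,401)],float)-[0,190];u=u*[.375,.3753]+[335,180]
P=world(u,[55]*3,M,c);print(P.round(1),np.linalg.norm(np.diff(P,axis=0),axis=1))
d=P[2]-P[0];d/=np.linalg.norm(d);print('yaw',np.arctan2(d[1],d[0])-np.pi/2);m=P.mean(0)
for i in range(4): print('groove',i+1,(m+d*38*(i-1.5)).round(1))
E
```

```text
[[623.5 147.   55. ]
 [617.4 185.3  55. ]
 [610.6 223.3  55. ]] [38.74807215 38.64281332]
yaw 0.16784274088250517
groove 1 [626.7 129.   55. ]
groove 2 [620.3 166.5  55. ]
groove 3 [614. 204.  55.]
groove 4 [607.6 241.4  55. ]
```

```bash
python3 -m jog '[[-0.0068,0.0079,0.0465,0,0,0,0],[-0.0068,0.0079,0.0465,0,0,0,0],[-0.0068,0.0079,0.0465,0,0,0,0],[-0.0068,0.0079,0.0465,0,0,-0.09,0],[0,0,0,0,0,-0.095,0]]'
python3 -m jog '[[-0.016,0,0,0,0,0,0],[-0.016,0,0,0,0,0,0],[-0.016,0,0,0,0,0,0],[-0.016,0,0,0,0,0,0],[-0.012,0,0,0,0,0,0]]'
python3 -m jog '[[-0.004,0,0,0,0,0,0],[0,0,0,0,0,0,0]]'
python3 - <<'E'
from h import *
im,M,c=snap('scene','s2.png');print(pose().round(2))
im=im[200:360,300:540];cv2.imwrite('pics/s2c.png',cv2.resize(im,None,fx=3,fy=3)[:,:,::-1])
E
```

```text
time_s: 2.25
eef_pos: [568.1, 56.0, 100.4]
ee_rot: [-0.005, -0.085, 0.996, 0.001]
force: [-1.2, -0.2, 0.6]
grip_width: 0.003
grip_force: 0.0
time_s: 2.75
eef_pos: [646.3, 68.0, 106.5]
ee_rot: [-0.0, -0.083, 0.997, 0.0]
force: [-0.7, 0.0, -1.2]
grip_width: 0.005
grip_force: 0.6
time_s: 2.95
eef_pos: [650.0, 68.1, 106.4]
ee_rot: [0.0, -0.084, 0.996, 0.0]
force: [-0.1, 1.0, -0.5]
grip_width: 0.002
grip_force: 0.0
[[-9.9000e-01 -1.7000e-01  0.0000e+00  6.4980e+02]
 [-1.7000e-01  9.9000e-01 -0.0000e+00  6.7880e+01]
 [-0.0000e+00 -0.0000e+00 -1.0000e+00  1.0648e+02]
 [ 0.0000e+00  0.0000e+00  0.0000e+00  1.0000e+00]]
```

View pics/s2c.png

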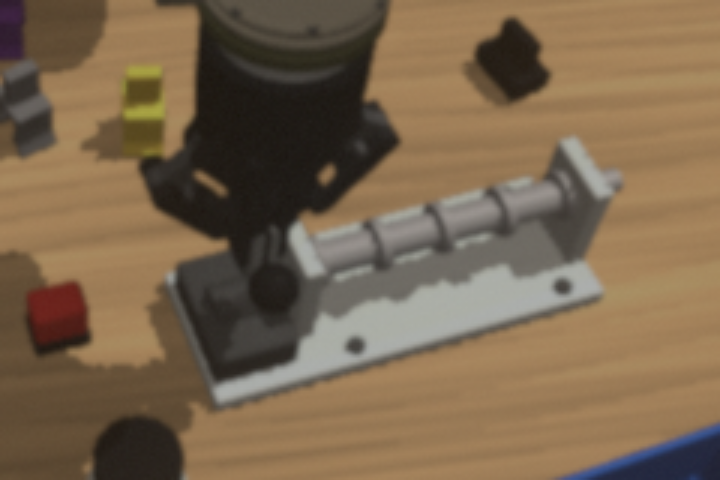

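The lever (ball at crop (272,288)) has swung over to +x; I push until I feel the stop.

```bash
python3 - <<'E'
from h import *
M=np.load('pics/s2.png.npy');c=eyes.calibration('scene');print(world([(390.7,296)],[106],M,c))
E
python3 -m jog '[[-0.002,0,0,0,0,0,0],[-0.002,0,0,0,0,0,0]]'
python3 -m jog '[[-0.002,0,0,0,0,0,0],[0,0,0,0,0,0,0]]'
```

```text
[[675.38432418  71.24242763 106.        ]]
time_s: 3.2
eef_pos: [651.7, 68.0, 106.3]
ee_rot: [-0.003, -0.084, 0.996, 0.0]
force: [-21.2, -2.7, 9.5]
grip_width: -0.001
grip_force: 10.2
time_s: 3.4
eef_pos: [651.9, 68.0, 106.2]
ee_rot: [-0.006, -0.084, 0.996, -0.0]
force: [-25.1, -4.5, 13.0]
grip_width: 0.001
grip_force: 13.0
```

```bash
python3 -m jog '[[0.02,0,0,0,0,0,0],[0,0,-0.05,0,0,0,0],[0,0,-0.04,0,0,0.15,0.04],[0,0,0,0,0,0.15,0.04],[0,0,0,0,0,0.15,0.04]]'
python3 -m jog '[[0,0,0,0,0,0.15,0.04],[0,0,0,0,0,0.15,0.04],[0,0,0,0,0,0.15,0.04],[0,0,0,0,0,0.15,0.04],[0,0,0,0,0,0.15,0.04]]'
python3 -m jog '[[0,0,0,0,0,0.15,0.04],[0,0,0,0,0,0.15,0.04],[0,0,0,0,0,0.02,0.04]]'
python3 -c "
from h import *
rows([440,140,180],np.radians(12.5));print(sense()['joints'])"
```

```text
time_s: 3.9
eef_pos: [636.5, 65.0, 198.1]
ee_rot: [0.002, 0.144, 0.99, 0.0]
force: [-0.1, -0.0, -0.8]
grip_width: 0.464
grip_force: 0.0
time_s: 4.4
eef_pos: [636.2, 65.0, 196.6]
ee_rot: [0.0, 0.496, 0.868, 0.0]
force: [-0.1, -0.5, -0.2]
grip_width: 0.466
grip_force: 0.0
time_s: 4.7
eef_pos: [636.2, 65.0, 196.5]
ee_rot: [0.0, 0.627, 0.779, 0.0]
force: [-0.7, 1.2, -0.1]
grip_width: 0.466
grip_force: 0.0
shift [ 0.1154 -0.1755  0.0165] rz -0.002
[-8.10803301e-02  6.01905648e-01  1.18207917e+00  8.30369723e-06
  1.35730955e+00 -2.97543276e-01]
```

```bash
python3 -m jog '[[0.029,-0.044,0.004,0,0,0,0.04],[0.029,-0.044,0.004,0,0,0,0.04],[0.029,-0.044,0.004,0,0,0,0.04],[0.029,-0.044,0.004,0,0,0,0.04],[0,0,0,0,0,0,0.04]]'
python3 -c "
from h import *
im,M,c=snap('wrist','w3.png');print(pose().round(3))"
```

```text
time_s: 5.2
eef_pos: [444.4, 137.7, 180.3]
ee_rot: [-0.002, 0.623, 0.782, -0.001]
force: [1.4, -0.0, -0.6]
grip_width: 0.47
grip_force: 0.0
[[-2.22000e-01  9.75000e-01 -0.00000e+00  4.47810e+02]
 [ 9.75000e-01  2.22000e-01 -0.00000e+00  1.36813e+02]
 [ 0.00000e+00 -0.00000e+00 -1.00000e+00  1.81403e+02]
 [ 0.00000e+00  0.00000e+00  0.00000e+00  1.00000e+00]]
```

View pics/w3.png

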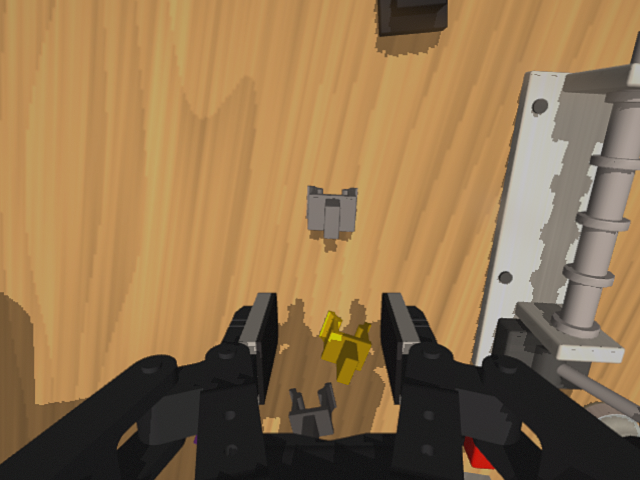

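```bash
python3 - <<'E'
from h import *
M=np.load('pics/w3.png.npy');c=eyes.calibration('wrist')
p=world([(332.3,222.5)],[60],M,c)[0];print(p);print(pix([[*p[:2],0]],M,c))
im=cv2.imread('pics/w3.png');t=cv2.resize(im[175:250,290:375],None,fx=4,fy=4,interpolation=2)
# shaft collars again from this view: axis z=55
cols=[(617,160),(604,222),(589,276)]
P=world(cols,[55]*3,M,c);print(P)
rows([p[0],p[1],46])
print(pose()[:3,3])
b=cv2.resize(im[60:350,510:640],None,fx=2,fy=2,interpolation=2)
t=np.vstack([t,np.zeros((280,340,3),np.uint8)]);cv2.imwrite('pics/c3.png',np.hstack([t,b]))
E
```

```text
[445.07998172 143.19210749  60.        ]
[[331.94909309 202.35823458]]
[[609.98061916 221.4234285   55.        ]
 [619.06044993 182.22549909  55.        ]
 [625.20023699 144.33842039  55.        ]]
shift [ 0.0068 -0.0012  0.1354] rz None
[447.80977122 136.81347489 181.40303077]
```

View pics/c3.png

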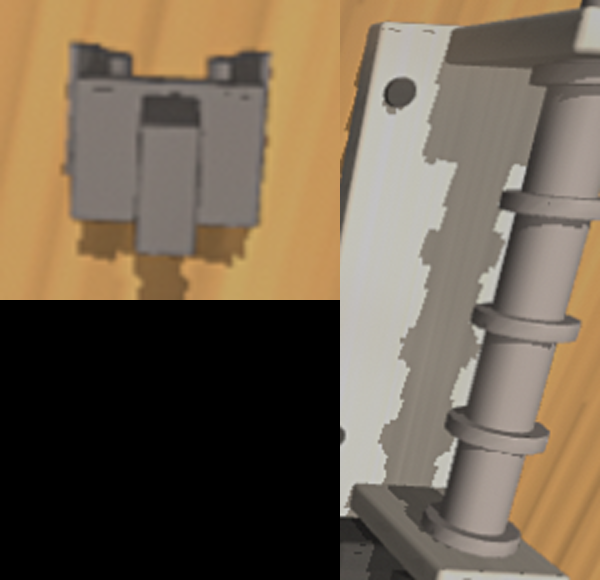

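```bash
python3 -m jog '[[0.007,-0.001,0.04,0,0,0,0.04],[0,0,0.04,0,0,0,0.04],[0,0,0.04,0,0,0,0.04],[0,0,0.014,0,0,0,0.04],[0,0,0,0,0,0,0]]' 40
python3 -m jog '[[0,0,0,0,0,0,0],[0,0,0,0,0,0,0],[0,0,0,0,0,0,0]]'
python3 -m jog '[[0,0,-0.04,0,0,0,0],[0,0,-0.04,0,0,0,0],[0,0,-0.04,0,0,0,0],[0,0,0,0,0,0,0]]'
python3 - <<'E'
from h import *
print(pose().round(3))
for g in [(617.5,165,150)]: rows(g,0.168)
E
```

```text
time_s: 5.75
eef_pos: [447.5, 142.1, 45.6]
ee_rot: [-0.001, 0.625, 0.781, -0.001]
force: [0.6, -0.6, -0.6]
grip_width: 0.364
grip_force: 39.6
time_s: 6.05
eef_pos: [448.3, 142.6, 48.2]
ee_rot: [0.001, 0.625, 0.78, 0.001]
force: [-0.2, -0.3, -0.1]
grip_width: 0.365
grip_force: 39.6
time_s: 6.45
eef_pos: [449.9, 142.8, 172.6]
ee_rot: [0.004, 0.625, 0.78, 0.004]
force: [0.3, 0.6, -0.4]
grip_width: 0.364
grip_force: 39.8
[[-2.18000e-01  9.76000e-01  1.10000e-02  4.49854e+02]
 [ 9.76000e-01  2.18000e-01  1.00000e-03  1.42832e+02]
 [-2.00000e-03  1.10000e-02 -1.00000e+00  1.72572e+02]
 [ 0.00000e+00  0.00000e+00  0.00000e+00  1.00000e+00]]
shift [-0.0148  0.1682  0.0244] rz 0.052
```

```bash
python3 -c "
from h import *
im,M,c=snap('wrist');im=im[:,:,::-1];a=cv2.resize(im[240:420,200:460],None,fx=2,fy=2)
im2,M,c=snap('scene');im2=im2[:,:,::-1];b=cv2.resize(im2[100:280,350:490],None,fx=2,fy=2);cv2.imwrite('pics/c4.png',np.hstack([a,b]))"
```

```text
(no output)
```

View pics/c4.png

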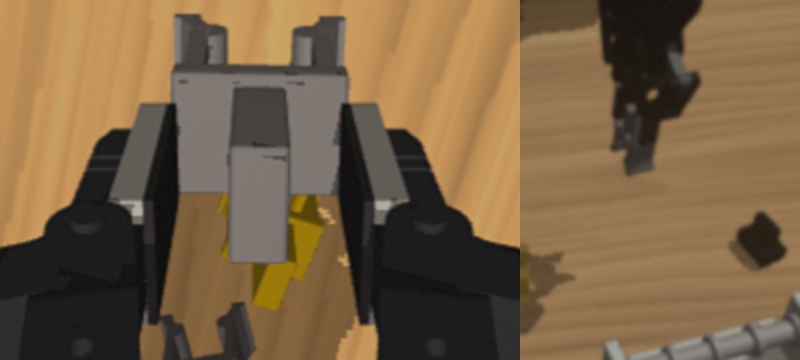

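```bash
python3 -m jog '[[0,0,0.04,0,0,0,0],[0,0,0.04,0,0,0,0],[0,0,0.04,0,0,0,0],[0,0,0,0,0,0,0],[0,0,0,0,0,0,0.045]]'
python3 -m jog '[[0,0,0,0,0,0,0.045],[0,0,-0.014,0,0,0,0.045],[0,0,0,0,0,0,0.016],[0,0,0,0,0,0,0.016],[0,0,0,0,0,0,0.016]]' 20
python3 -m jog '[[0,0,0.002,0,0,0,0.016],[0,0,0,0,0,0,0.016]]'
python3 -m jog '[[0,0,0.002,0,0,0,0.016],[0,0,0,0,0,0,0.016]]'
python3 -m jog '[[0,0,0.002,0,0,0,0.016],[0,0,0,0,0,0,0.016]]'
```

```text
time_s: 7.05
eef_pos: [447.1, 142.5, 47.1]
ee_rot: [-0.001, 0.626, 0.78, -0.001]
force: [0.7, -0.4, 0.2]
grip_width: 0.517
grip_force: 0.0
time_s: 7.55
eef_pos: [447.5, 142.6, 61.3]
ee_rot: [0.0, 0.626, 0.78, 0.0]
force: [0.3, 0.1, -0.1]
grip_width: 0.187
grip_force: 0.0
time_s: 7.75
eef_pos: [447.2, 142.5, 58.7]
ee_rot: [-0.0, 0.626, 0.78, -0.0]
force: [-0.0, 0.8, 0.3]
grip_width: 0.184
grip_force: 0.0
time_s: 7.95
eef_pos: [447.3, 142.6, 56.8]
ee_rot: [-0.0, 0.626, 0.78, -0.0]
force: [-0.2, -0.0, 0.3]
grip_width: 0.185
grip_force: 0.0
time_s: 8.15
eef_pos: [447.4, 142.6, 54.9]
ee_rot: [-0.0, 0.626, 0.78, -0.0]
force: [0.4, 0.1, -0.4]
grip_width: 0.187
grip_force: 0.0
```

```bash
for i in 1; do python3 -m jog '[[0,0,0.002,0,0,0,0.016],[0,0,0.002,0,0,0,0.016],[0,0,0,0,0,0,0.016]]' | grep -E 'eef|force'; python3 -m jog '[[0,0,0.002,0,0,0,0.016],[0,0,0,0,0,0,0.016]]'| grep -E 'eef|force'; python3 -m jog '[[0,0,0.001,0,0,0,0.016],[0,0,0,0,0,0,0.016]]'| grep -E 'eef|force';done
```

```text
eef_pos: [447.3, 142.6, 50.9]
force: [0.6, 0.0, -0.3]
grip_force: 0.0
eef_pos: [447.4, 142.6, 48.9]
force: [0.0, 0.4, 0.2]
grip_force: 0.0
eef_pos: [447.5, 142.6, 48.1]
force: [1.0, 0.1, 0.0]
grip_force: 0.0
```

```bash
python3 -m jog '[[0,0,0,0,0,0,0],[0,0,0,0,0,0,0],[0,0,0,0,0,0,0]]' 60
python3 -m jog '[[0,0,-0.04,0,0,0,0],[0,0,-0.04,0,0,0,0],[0,0,-0.03,0,0,0.05,0],[0,0,0,0,0,0,0]]'
python3 - <<'E'
from h import *
rows((617.5,165,150),0.168)
E
```

```text
time_s: 9.15
eef_pos: [447.6, 142.6, 48.3]
ee_rot: [0.0, 0.626, 0.78, 0.0]
force: [-0.3, -0.5, 1.2]
grip_width: 0.103
grip_force: 60.6
time_s: 9.55
eef_pos: [449.1, 142.8, 161.7]
ee_rot: [0.003, 0.645, 0.764, 0.002]
force: [-0.6, -0.3, -0.9]
grip_width: 0.101
grip_force: 60.4
shift [-0.0062  0.1696  0.0129] rz 0.0
```

```bash
python3 -m jog '[[-0.002,0.043,0.003,0,0,0,0],[-0.002,0.043,0.003,0,0,0,0],[-0.002,0.043,0.003,0,0,0,0],[-0.001,0.044,0.003,0,0,0,0],[0,0,0,0,0,0,0]]'
python3 -m jog '[[0,0,0,0,0,0,0],[0,0,0,0,0,0,0],[0,0,0,0,0,0,0]]'
python3 - <<'E'
from h import *
im,M,c=snap('wrist','w5.png');print(pose().round(3)); cv2.imwrite('pics/c5.png',cv2.resize(im[60:420,180:500],None,fx=1.65,fy=1.65,interpolation=2)[:,:,::-1])
E
```

```text
time_s: 10.05
eef_pos: [622.0, 164.7, 142.5]
ee_rot: [-0.001, 0.645, 0.764, -0.001]
force: [-1.1, 0.9, -1.3]
grip_width: 0.102
grip_force: 60.4
time_s: 10.35
eef_pos: [618.4, 164.8, 146.6]
ee_rot: [-0.0, 0.645, 0.764, 0.0]
force: [-0.1, -0.0, -0.7]
grip_width: 0.101
grip_force: 60.4
[[-1.68000e-01  9.86000e-01  0.00000e+00  6.18579e+02]
 [ 9.86000e-01  1.68000e-01  0.00000e+00  1.64805e+02]
 [-0.00000e+00  0.00000e+00 -1.00000e+00  1.46747e+02]
 [ 0.00000e+00  0.00000e+00  0.00000e+00  1.00000e+00]]
```

View pics/c5.png

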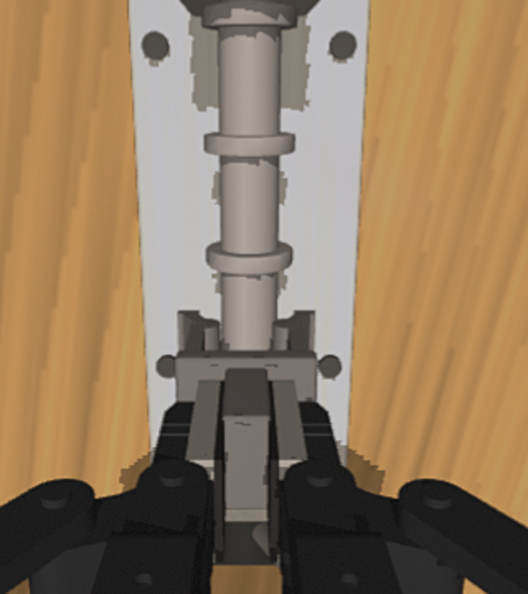

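```bash
python3 - <<'E'
from h import *
M=np.load('pics/w5.png.npy');c=eyes.calibration('wrist')
f=lambda q:np.array(q,float)/1.65+[180,60]
P=world(f([(249.5,143.5),(249,258)]),[55,55],M,c);print(P,np.linalg.norm(P[1]-P[0]))
T=pose()
cl=world(f([(246.5,356)]),[133.4],M,c)[0]
for p in [*P,cl]: print((T[:3,:3].T@(p-T[:3,3])).round(1))
print(f([(249.5,143.5),(249,258)]))
E
```

```text
[[610.49967399 219.86308093  55.        ]
 [616.97345805 181.50973808  55.        ]] 38.89587108598278
[55.6  1.3 91.7]
[16.7  1.2 91.7]
[13.3  0.2 13.3]
[[331.21212121 146.96969697]
 [330.90909091 216.36363636]]
```

```bash
python3 -m jog '[[-0.0025,0.001,0.02,0,0,0,0],[0,0,0.01,0,0,0,0],[0,0,0.005,0,0,0,0],[0,0,0,0,0,0,0]]'
python3 -m jog '[[0,0,0.005,0,0,0,0],[0,0,0.005,0,0,0,0],[0,0,0.003,0,0,0,0],[0,0,0,0,0,0,0]]'
python3 -m jog '[[0,0,0.004,0,0,0,0],[0,0,0.003,0,0,0,0],[0,0,0,0,0,0,0]]'
python3 -m jog '[[0,0,0.003,0,0,0,0],[0,0,0.003,0,0,0,0],[0,0,0,0,0,0,0]]'
```

```text
time_s: 10.8
eef_pos: [620.2, 162.5, 110.8]
ee_rot: [-0.0, 0.645, 0.764, -0.0]
force: [0.1, 0.4, 0.2]
grip_width: 0.103
grip_force: 60.4
time_s: 11.2
eef_pos: [620.8, 162.5, 99.3]
ee_rot: [0.0, 0.645, 0.764, 0.0]
force: [-3.5, -1.0, 8.1]
grip_width: 0.1
grip_force: 61.6
time_s: 11.5
eef_pos: [620.7, 162.5, 92.2]
ee_rot: [0.0, 0.645, 0.764, 0.0]
force: [-2.9, -0.6, 7.0]
grip_width: 0.098
grip_force: 61.5
time_s: 11.8
eef_pos: [620.2, 162.5, 84.5]
ee_rot: [-0.0, 0.645, 0.764, -0.0]
force: [-1.9, 0.5, -1.3]
grip_width: 0.1
grip_force: 60.3
```

```bash
python3 -m jog '[[0,0,0.001,0,0,0,0],[0,0,0,0,0,0,0]]'
python3 -m jog '[[0,0,0,0,0,0,0.02],[0,0,0,0,0,0,0.02],[0,0,0,0,0,0,0.02],[0,0,-0.02,0,0,0,0.02],[0,0,-0.04,0,0,0,0.02]]'
python3 -m jog '[[0,0,-0.02,0,0,0,0.02],[0,0,0,0,0,0,0.02],[0,0,0,0,0,0,0.02]]'
python3 - <<'E'
from h import *
im,M,c=snap('wrist','w6.png');print(pose().round(3)); a=cv2.resize(im[100:300,210:450],None,fx=2,fy=2,interpolation=2)[:,:,::-1]
im,M,c=snap('scene','s6.png');b=cv2.resize(im[220:340,350:510],None,fx=2,fy=2,interpolation=2)[:,:,::-1]
cv2.imwrite('pics/c6.png',np.hstack([a,np.vstack([b,b[:160]*0])]))
rows((468-20,-37,160),np.radians(22.5))
E
```

```text
time_s: 12.0
eef_pos: [620.4, 162.5, 84.2]
ee_rot: [-0.0, 0.645, 0.764, -0.0]
force: [-3.1, -0.0, 2.5]
grip_width: 0.104
grip_force: 61.0
time_s: 12.5
eef_pos: [619.3, 162.3, 142.0]
ee_rot: [-0.002, 0.645, 0.764, -0.002]
force: [-0.3, -0.8, -0.9]
grip_width: 0.232
grip_force: 0.0
time_s: 12.8
eef_pos: [620.5, 162.4, 163.6]
ee_rot: [-0.0, 0.645, 0.764, -0.0]
force: [-0.7, 0.2, -0.5]
grip_width: 0.236
grip_force: 0.0
[[-1.68000e-01  9.86000e-01 -2.00000e-03  6.20154e+02]
 [ 9.86000e-01  1.68000e-01 -0.00000e+00  1.62417e+02]
 [ 0.00000e+00 -2.00000e-03 -1.00000e+00  1.62829e+02]
 [ 0.00000e+00  0.00000e+00  0.00000e+00  1.00000e+00]]
shift [-0.1676 -0.2031  0.003 ] rz -0.224
```

View pics/c6.png

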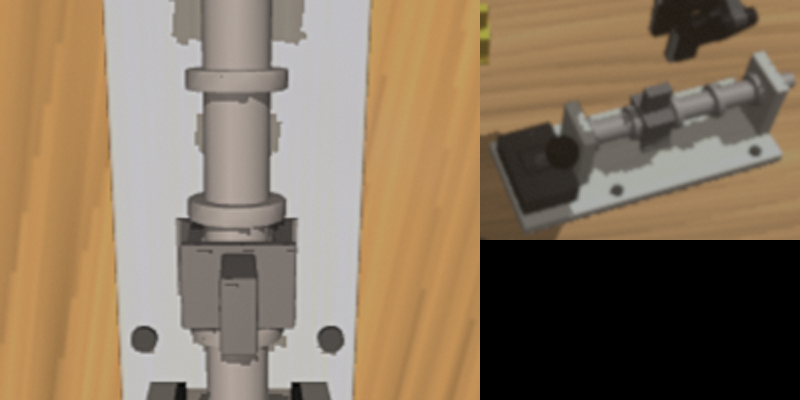

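```bash
python3 -m jog '[[-0.0285,-0.0305,0,0,0,0,0.04],[-0.0285,-0.0305,0,0,0,0,0.04],[-0.0285,-0.0305,0,0,0,0,0.04],[-0.0285,-0.0305,0,0,0,0,0.04],[-0.0285,-0.0305,0,0,0,0,0.04]]'
python3 -m jog '[[-0.0285,-0.0305,0,0,0,-0.112,0.04],[0,0,0,0,0,-0.112,0.04],[0,0,0,0,0,0,0.04],[0,0,0,0,0,0,0.04],[0,0,0,0,0,0,0.04]]'
python3 - <<'E'
from h import *
im,M,c=snap('wrist','w7.png');print(pose().round(3)); rows((468.2,-37,62),np.radians(22.5))
cv2.imwrite('pics/c7.png',cv2.resize(im[120:300,200:460],None,fx=3,fy=3,interpolation=2)[:,:,::-1])
E
```

```text
time_s: 13.4
eef_pos: [492.6, -4.6, 163.1]
ee_rot: [-0.001, 0.645, 0.764, -0.0]
force: [0.7, -0.2, 0.4]
grip_width: 0.467
grip_force: 0.0
time_s: 13.9
eef_pos: [469.1, -36.3, 163.7]
ee_rot: [-0.0, 0.556, 0.831, -0.0]
force: [0.1, 0.6, 0.3]
grip_width: 0.468
grip_force: 0.0
[[-3.82000e-01  9.24000e-01 -1.00000e-03  4.69139e+02]
 [ 9.24000e-01  3.82000e-01  0.00000e+00 -3.62770e+01]
 [ 0.00000e+00 -0.00000e+00 -1.00000e+00  1.63769e+02]
 [ 0.00000e+00  0.00000e+00  0.00000e+00  1.00000e+00]]
shift [-0.0004 -0.0011  0.1018] rz -0.0
```

View pics/c7.png

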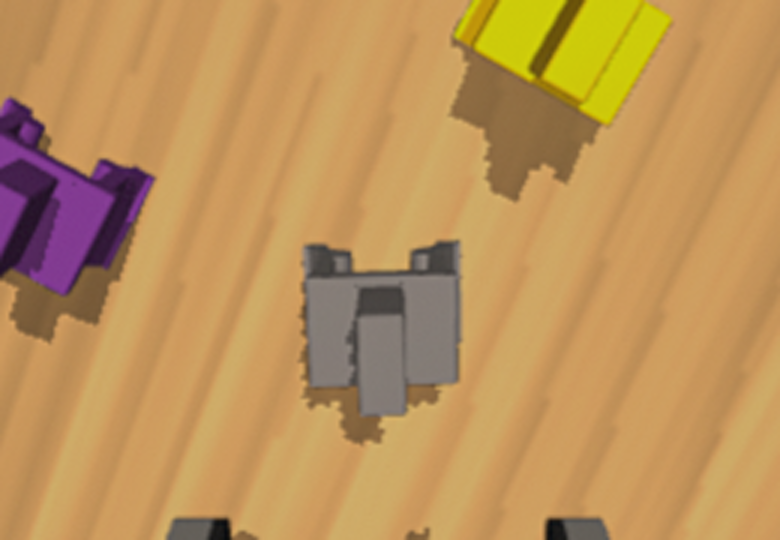

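Grey clip B at crop (382,330), tab top centre (382,364), square to the gripper; purple (60,200) and yellow (570,50) are the look-alikes.

```bash
python3 - <<'E'
from h import *
M=np.load('pics/w7.png.npy');c=eyes.calibration('wrist')
p=world([(382.3/3+200,365/3+120)],[60],M,c)[0];print(p);rows((p[0],p[1],62))
E
```

```text
[469.27574132 -38.94583705  60.        ]
shift [-0.0026 -0.0008  0.1018] rz None
```

```bash
python3 -m jog '[[-0.002,-0.001,0.05,0,0,0,0.04],[0,0,0.04,0,0,0,0.022],[0,0,0.012,0,0,0,0.022],[0,0,0,0,0,0,0.022],[0,0,0,0,0,0,0.022]]' 20
python3 -m jog '[[0,0,0.005,0,0,0,0.022],[0,0,0.005,0,0,0,0.022],[0,0,0.0035,0,0,0,0.022],[0,0,0,0,0,0,0.022],[0,0,0,0,0,0,0.022]]'
python3 -m jog '[[0,0,0,0,0,0,0],[0,0,0,0,0,0,0],[0,0,0,0,0,0,0],[0,0,0,0,0,0,0]]' 60
```

```text
time_s: 14.45
eef_pos: [469.8, -39.2, 63.6]
ee_rot: [0.001, 0.555, 0.832, 0.0]
force: [-0.6, -0.7, 0.2]
grip_width: 0.26
grip_force: 0.0
time_s: 14.95
eef_pos: [468.9, -39.1, 48.8]
ee_rot: [0.0, 0.555, 0.832, 0.0]
force: [0.3, -0.8, -0.0]
grip_width: 0.257
grip_force: 0.0
time_s: 15.35
eef_pos: [469.0, -39.2, 49.0]
ee_rot: [0.0, 0.555, 0.832, 0.0]
force: [-1.6, 0.6, 4.4]
grip_width: 0.101
grip_force: 61.5
```

```bash
python3 -m jog '[[0,0,-0.04,0,0,0,0],[0,0,-0.04,0,0,0.112,0],[0,0,-0.03,0,0,0.113,0],[0,0,0,0,0,0,0],[0,0,0,0,0,0,0]]'
python3 -c "
from h import *
rows((613.6,200,147),0.168)"
```

```text
time_s: 15.85
eef_pos: [468.6, -39.0, 158.5]
ee_rot: [0.0, 0.645, 0.764, 0.0]
force: [-0.4, -0.4, -0.6]
grip_width: 0.098
grip_force: 60.9
shift [0.2112 0.1831 0.0115] rz 0.001
```

```bash
python3 -m jog '[[0.0352,0.0305,0,0,0,0,0],[0.0352,0.0305,0,0,0,0,0],[0.0352,0.0305,0,0,0,0,0],[0.0352,0.0305,0,0,0,0,0],[0.0352,0.0305,0,0,0,0,0]]'
python3 -m jog '[[0.0352,0.0305,0.0115,0,0,0,0],[0,0,0,0,0,0,0],[0,0,0,0,0,0,0],[0,0,0,0,0,0,0]]'
python3 - <<'E'
from h import *
im,M,c=snap('wrist','w8.png');print(pose().round(3));rows((613.6,200,147),0.168)
r=cv2.imread('pics/w5.png',0);g=cv2.imread('pics/w8.png',0)
t=r[250:345,282:376]  # crown+tab held, w5
m=cv2.matchTemplate(g[230:365,262:396],t,cv2.TM_CCOEFF_NORMED);print(m.max(),np.array(cv2.minMaxLoc(m)[3])-20)
E
```

```text
time_s: 16.35
eef_pos: [589.8, 161.7, 156.6]
ee_rot: [-0.001, 0.645, 0.764, -0.001]
force: [0.6, -0.9, -0.2]
grip_width: 0.101
grip_force: 60.9
time_s: 16.75
eef_pos: [613.5, 198.8, 146.5]
ee_rot: [-0.0, 0.645, 0.764, -0.001]
force: [-0.5, -0.1, -0.4]
grip_width: 0.107
grip_force: 60.9
[[-1.66000e-01  9.86000e-01 -1.00000e-03  6.13624e+02]
 [ 9.86000e-01  1.66000e-01 -0.00000e+00  1.98653e+02]
 [-0.00000e+00 -1.00000e-03 -1.00000e+00  1.47114e+02]
 [ 0.00000e+00  0.00000e+00  0.00000e+00  1.00000e+00]]
shift [0.0013 0.0002 0.0001] rz -0.001
0.93969667 [ 0 -1]
```

```bash
python3 -m jog '[[0.001,0,0.02,0,0,0,0],[0,0,0.01,0,0,0,0],[0,0,0.005,0,0,0,0],[0,0,0,0,0,0,0]]'
python3 -m jog '[[0,0,0.005,0,0,0,0],[0,0,0.005,0,0,0,0],[0,0,0.003,0,0,0,0],[0,0,0,0,0,0,0]]'
python3 -m jog '[[0,0,0.004,0,0,0,0],[0,0,0.003,0,0,0,0],[0,0,0,0,0,0,0]]'
python3 -m jog '[[0,0,0.003,0,0,0,0],[0,0,0.003,0,0,0,0],[0,0,0,0,0,0,0]]'
python3 -m jog '[[0,0,0.001,0,0,0,0],[0,0,0,0,0,0,0]]'
```

```text
time_s: 17.2
eef_pos: [613.6, 200.3, 111.9]
ee_rot: [-0.0, 0.645, 0.764, -0.0]
force: [-0.6, -0.3, -0.2]
grip_width: 0.103
grip_force: 60.9
time_s: 17.6
eef_pos: [614.0, 200.7, 100.2]
ee_rot: [0.0, 0.645, 0.764, 0.0]
force: [-1.7, -0.1, 6.4]
grip_width: 0.105
grip_force: 61.9
time_s: 17.9
eef_pos: [614.0, 200.8, 93.2]
ee_rot: [0.0, 0.645, 0.764, 0.0]
force: [-2.0, -0.2, 6.0]
grip_width: 0.103
grip_force: 62.0
time_s: 18.2
eef_pos: [613.5, 200.7, 85.7]
ee_rot: [-0.0, 0.645, 0.764, -0.0]
force: [-0.4, -0.1, -2.0]
grip_width: 0.1
grip_force: 60.8
time_s: 18.4
eef_pos: [613.7, 200.7, 85.0]
ee_rot: [-0.0, 0.645, 0.764, -0.0]
force: [-0.4, -0.1, -0.1]
grip_width: 0.104
grip_force: 60.9
```

```bash
python3 -m jog '[[0,0,0,0,0,0,0.02],[0,0,0,0,0,0,0.02],[0,0,0,0,0,0,0.02],[0,0,-0.02,0,0,0,0.02],[0,0,-0.04,0,0,0,0.02]]'
python3 -m jog '[[0,0,-0.02,0,0,0,0.04],[0,0,0,0,0,0,0.04],[0,0,0,0,0,0,0.04]]' 
python3 -c "
from h import *
snap('wrist','w9.png');rows((467,-148,163),np.radians(-26.8))"
```

```text
time_s: 18.9
eef_pos: [612.4, 200.5, 143.0]
ee_rot: [-0.002, 0.645, 0.764, -0.002]
force: [-0.1, -0.2, 0.3]
grip_width: 0.239
grip_force: 0.0
time_s: 19.2
eef_pos: [613.6, 200.7, 164.7]
ee_rot: [-0.0, 0.645, 0.764, -0.0]
force: [0.2, -0.1, -0.0]
grip_width: 0.464
grip_force: 0.0
shift [-0.3193 -0.2025  0.0013] rz 0.636
```

```bash
python3 -m jog '[[-0.04,-0.0253,0,0,0,0,0.04],[-0.04,-0.0253,0,0,0,0,0.04],[-0.04,-0.0253,0,0,0,0,0.04],[-0.04,-0.0253,0,0,0,0,0.04],[-0.04,-0.0253,0,0,0,0,0.04]]' | grep eef
python3 -m jog '[[-0.04,-0.0253,0,0,0,0,0.04],[-0.04,-0.0253,0,0,0,0,0.04],[-0.04,-0.0253,0,0,0,0.127,0.04],[0,0,0,0,0,0.127,0.04],[0,0,0,0,0,0.127,0.04]]' | grep eef
python3 -m jog '[[0,0,0,0,0,0.127,0.04],[0,0,0,0,0,0.127,0.04],[0,0,0,0,0,0,0.04],[0,0,0,0,0,0,0.04],[0,0,0,0,0,0,0.04]]' | grep eef
python3 - <<'E'
from h import *
im,M,c=snap('wrist','w10.png');print(pose().round(3)); rows((467.3,-148,62),np.radians(-26.8))
g=cv2.imread('pics/w10.png',0);r=cv2.imread('pics/w7.png',0)
t=r[198:262,300:355] # clip B seen from w7
for a in (-8,-4,0,4,8):
    R=cv2.warpAffine(g,cv2.getRotationMatrix2D((327,240),a,1),(640,480))
    m=cv2.matchTemplate(R[150:330,240:420],t,cv2.TM_CCOEFF_NORMED);print(a,m.max().round(3),np.array(cv2.minMaxLoc(m)[3])-[60,48])
E
```

```text
eef_pos: [520.9, -19.0, 163.9]
eef_pos: [466.7, -149.7, 163.9]
eef_pos: [467.6, -148.5, 164.8]
[[ 4.48000e-01  8.94000e-01 -0.00000e+00  4.67630e+02]
 [ 8.94000e-01 -4.48000e-01  0.00000e+00 -1.48529e+02]
 [ 0.00000e+00 -1.00000e-03 -1.00000e+00  1.64915e+02]
 [ 0.00000e+00  0.00000e+00  0.00000e+00  1.00000e+00]]
shift [ 0.0003 -0.0005  0.1029] rz 0.003
-8 0.443 [11  6]
-4 0.485 [8 4]
0 0.562 [6 3]
4 0.654 [4 2]
8 0.631 [3 2]
```

```bash
python3 - <<'E'
import cv2
im=cv2.imread('pics/w10.png');cv2.imwrite('pics/c10.png',cv2.resize(im[150:300,240:430],None,fx=4,fy=4,interpolation=2))
E
```

```text
(no output)
```

View pics/c10.png

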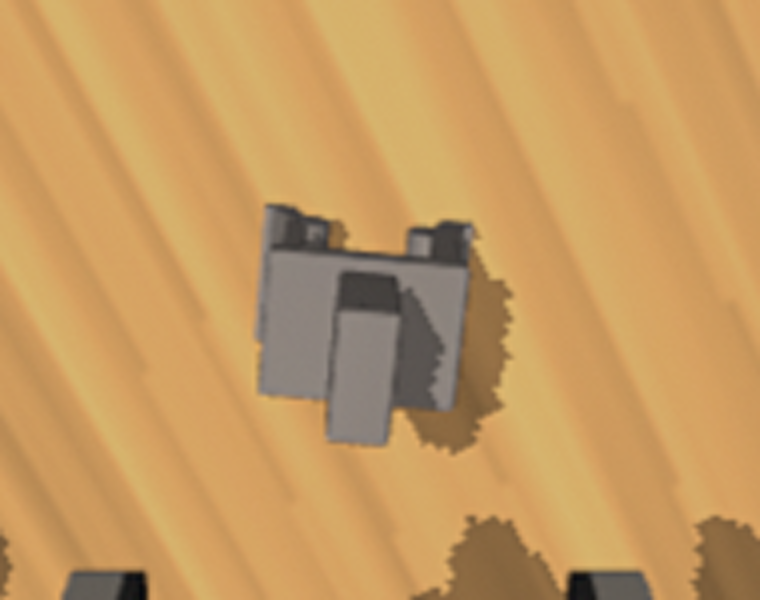

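Clip A (grey): tab top centre at crop (363,376), turned ~5° clockwise from the gripper.

```bash
python3 - <<'E'
from h import *
M=np.load('pics/w10.png.npy');c=eyes.calibration('wrist')
p=world([(330.8,244)],[60],M,c)[0];print(p);rows((p[0],p[1],62))
E
```

```text
[ 467.40451408 -152.96655888   60.        ]
shift [-0.0041  0.0018  0.1029] rz None
```

```bash
python3 -m jog '[[-0.0038,0.0016,0.05,0,0,0,0.04],[0,0,0.04,0,0,0.085,0.022],[0,0,0.013,0,0,0,0.022],[0,0,0,0,0,0,0.022],[0,0,0,0,0,0,0.022]]' 20
python3 -m jog '[[0,0,0.005,0,0,0,0.022],[0,0,0.005,0,0,0,0.022],[0,0,0.0035,0,0,0,0.022],[0,0,0,0,0,0,0.022],[0,0,0,0,0,0,0.022]]'
python3 -m jog '[[0,0,0,0,0,0,0],[0,0,0,0,0,0,0],[0,0,0,0,0,0,0],[0,0,0,0,0,0,0]]' 60
python3 -m jog '[[0,0,-0.04,0,0,0,0],[0,0,-0.04,0,0,-0.14,0],[0,0,-0.03,0,0,-0.145,0],[0,0,0,0,0,-0.145,0],[0,0,0,0,0,-0.145,0]]'
python3 -m jog '[[0,0,0,0,0,-0.145,0],[0,0,0,0,0,0,0],[0,0,0,0,0,0,0]]'
python3 -c "
from h import *
rows((607.2,237.8,147),0.168)"
```

```text
time_s: 21.3
eef_pos: [467.8, -152.9, 63.0]
ee_rot: [0.0, 0.873, 0.488, 0.0]
force: [0.2, 0.2, -0.3]
grip_width: 0.256
grip_force: 0.0
time_s: 21.8
eef_pos: [467.5, -152.7, 48.9]
ee_rot: [0.0, 0.873, 0.488, 0.0]
force: [-0.2, 0.7, 0.0]
grip_width: 0.253
grip_force: 0.0
time_s: 22.2
eef_pos: [467.5, -152.8, 49.0]
ee_rot: [0.0, 0.873, 0.488, 0.0]
force: [0.5, 0.2, 0.6]
grip_width: 0.102
grip_force: 63.4
time_s: 22.7
eef_pos: [467.7, -152.8, 159.8]
ee_rot: [0.001, 0.697, 0.717, 0.0]
force: [0.8, -0.3, -0.6]
grip_width: 0.102
grip_force: 63.2
time_s: 23.0
eef_pos: [467.4, -152.7, 158.8]
ee_rot: [-0.0, 0.647, 0.763, -0.0]
force: [0.5, -0.2, -0.3]
grip_width: 0.101
grip_force: 63.2
shift [0.3624 0.2017 0.0118] rz -0.004
```

```bash
python3 -m jog '[[0.0403,0.0224,0,0,0,0,0],[0.0403,0.0224,0,0,0,0,0],[0.0403,0.0224,0,0,0,0,0],[0.0403,0.0224,0,0,0,0,0],[0.0403,0.0224,0,0,0,0,0]]' | grep eef
python3 -m jog '[[0.0403,0.0224,0,0,0,0,0],[0.0403,0.0224,0,0,0,0,0],[0.0403,0.0224,0,0,0,0,0],[0.0403,0.0224,0,0,0,0,0],[0,0,0.012,0,0,0,0]]' | grep eef
python3 -m jog '[[0,0,0,0,0,0,0],[0,0,0,0,0,0,0],[0,0,0,0,0,0,0]]' | grep -E 'eef|grip'
python3 - <<'E'
from h import *
im,M,c=snap('wrist','w11.png');print(pose().round(3));rows((607.2,237.8,147),0.168)
r=cv2.imread('pics/w5.png',0);g=cv2.imread('pics/w11.png',0)
t=r[250:345,282:376]
m=cv2.matchTemplate(g[230:365,262:396],t,cv2.TM_CCOEFF_NORMED);print(m.max(),np.array(cv2.minMaxLoc(m)[3])-20)
E
```

```text
eef_pos: [544.5, 66.6, 158.9]
eef_pos: [606.5, 243.5, 147.5]
eef_pos: [605.7, 237.4, 147.5]
grip_width: 0.103
grip_force: 63.3
[[-1.65000e-01  9.86000e-01  1.00000e-03  6.05776e+02]
 [ 9.86000e-01  1.65000e-01  0.00000e+00  2.37509e+02]
 [-0.00000e+00  1.00000e-03 -1.00000e+00  1.47602e+02]
 [ 0.00000e+00  0.00000e+00  0.00000e+00  1.00000e+00]]
shift [0.0001 0.0015 0.0006] rz -0.002
0.93845475 [0 1]
```

```bash
python3 -m jog '[[0.0005,0.0015,0.02,0,0,0,0],[0,0,0.01,0,0,0,0],[0,0,0.005,0,0,0,0],[0,0,0,0,0,0,0]]'
python3 -m jog '[[0,0,0.005,0,0,0,0],[0,0,0.005,0,0,0,0],[0,0,0.003,0,0,0,0],[0,0,0,0,0,0,0]]'
python3 -m jog '[[0,0,0.004,0,0,0,0],[0,0,0.003,0,0,0,0],[0,0,0,0,0,0,0]]'
python3 -m jog '[[0,0,0.003,0,0,0,0],[0,0,0.003,0,0,0,0],[0,0,0,0,0,0,0]]'
python3 -m jog '[[0,0,0.001,0,0,0,0],[0,0,0,0,0,0,0]]'
```

```text
time_s: 24.75
eef_pos: [606.8, 239.0, 111.5]
ee_rot: [-0.0, 0.645, 0.764, -0.0]
force: [0.1, 0.7, -1.3]
grip_width: 0.101
grip_force: 63.3
time_s: 25.15
eef_pos: [607.4, 239.4, 100.0]
ee_rot: [0.001, 0.645, 0.764, 0.001]
force: [-1.4, -0.7, 6.9]
grip_width: 0.101
grip_force: 64.3
time_s: 25.45
eef_pos: [607.3, 239.5, 93.1]
ee_rot: [0.001, 0.645, 0.764, 0.001]
force: [-2.7, -0.1, 8.3]
grip_width: 0.101
grip_force: 64.4
time_s: 25.75
eef_pos: [606.8, 239.3, 85.4]
ee_rot: [-0.0, 0.645, 0.764, -0.0]
force: [0.1, 0.5, -1.2]
grip_width: 0.1
grip_force: 63.2
time_s: 25.95
eef_pos: [606.9, 239.4, 84.9]
ee_rot: [-0.0, 0.645, 0.764, -0.0]
force: [-1.7, -0.3, 2.4]
grip_width: 0.105
grip_force: 63.7
```

```bash
python3 -m jog '[[0,0,0,0,0,0,0.02],[0,0,0,0,0,0,0.02],[0,0,0,0,0,0,0.02],[0,0,-0.02,0,0,0,0.02],[0,0,-0.04,0,0,0,0.02]]' | grep -E "eef|grip"
python3 -m jog '[[0,0,-0.02,0,0,0,0.04],[0,0,0,0,0,-0.14,0.04],[0,0,0,0,0,-0.14,0.04],[0,0,0,0,0,-0.14,0.04],[0,0,0,0,0,-0.14,0.04]]' | grep -E "eef|grip"
python3 -m jog '[[0,0,0,0,0,-0.14,0.04],[0,0,0,0,0,-0.14,0.04],[0,0,0,0,0,-0.14,0.04],[0,0,0,0,0,-0.14,0.04],[0,0,0,0,0,-0.14,0.04]]' | grep -E "eef|grip"
python3 -m jog '[[0,0,0,0,0,-0.14,0.04],[0.034,0.019,0,0,0,0,0.04],[0.034,0.019,0,0,0,0,0.04],[0,0,0,0,0,0,0.04],[0,0,0,0,0,0,0.04]]' | grep -E "eef|grip"
cat > blk.py <<'E'
from h import *
import sys
def blk(f,near,z=18):
    im,M,c=snap('wrist',f);a=im.astype(int);m=((a.max(2)<85)&(a.max(2)-a.min(2)<30)).astype(np.uint8)
    n,l,st,ce=cv2.connectedComponentsWithStats(m);u=pix([[*near,z]],M,c)[0]
    k=[i for i in range(1,n) if 300<st[i,4]<20000 and np.linalg.norm(ce[i]-u)<90]
    for i in k:
        p=np.argwhere(l==i)[:,::-1].astype(np.float32);r=cv2.minAreaRect(p);b=cv2.boxPoints(r)
        W=world(b,[z]*4,M,c);e=[W[1]-W[0],W[2]-W[1]];L=[np.linalg.norm(x) for x in e];d=e[int(np.argmax(L))]
        print('px',np.round(r[0],1),'size',np.round(L,1),'area',st[i,4],'ctr',W.mean(0).round(1),'long axis deg',np.degrees(np.arctan2(d[1],d[0])).round(1)%180)
    return
E
python3 -c "
from blk import *
print(pose().round(3));blk('b1.png',(464.5,277))"
```

```text
eef_pos: [605.6, 239.0, 142.5]
grip_width: 0.23
grip_force: 0.0
eef_pos: [607.0, 239.3, 164.9]
grip_width: 0.471
grip_force: 0.0
eef_pos: [607.0, 239.3, 164.8]
grip_width: 0.466
grip_force: 0.0
eef_pos: [538.9, 277.9, 165.3]
grip_width: 0.468
grip_force: 0.0
[[-1.00000e+00  2.00000e-03  1.00000e-03  5.38932e+02]
 [ 2.00000e-03  1.00000e+00  0.00000e+00  2.77887e+02]
 [-1.00000e-03  0.00000e+00 -1.00000e+00  1.65279e+02]
 [ 0.00000e+00  0.00000e+00  0.00000e+00  1.00000e+00]]
px [340.6 112.7] size [27. 43.] area 2774 ctr [466.1 285.   18. ] long axis deg 19.4
```

```bash
python3 -m jog '[[0.0365,0.0035,0.02,0,0,0,0.04],[0.0365,0.0035,0.02,0,0,0,0.04],[0,0,0.03,0,0,-0.115,0.03],[0,0,0.03,0,0,-0.115,0.024],[0,0,0.01,0,0,-0.11,0.024]]' 20 | grep -E "eef|force"
python3 -m jog '[[0,0,0,0,0,0,0.024],[0,0,0.01,0,0,0,0.024],[0,0,0.01,0,0,0,0.024],[0,0,0,0,0,0,0.024],[0,0,0,0,0,0,0.024]]'
python3 -m jog '[[0,0,0.003,0,0,0,0.024],[0,0,0,0,0,0,0],[0,0,0,0,0,0,0],[0,0,0,0,0,0,0],[0,0,0,0,0,0,0]]' 60
python3 -c "
from h import *
rows((617.6,-121.9,120),np.pi/2+0.05)"
```

```text
eef_pos: [465.7, 283.7, 52.1]
force: [-0.6, 0.2, 0.3]
grip_force: 0.0
time_s: 29.0
eef_pos: [466.2, 284.7, 34.9]
ee_rot: [0.0, -0.167, 0.986, -0.0]
force: [-0.2, 0.2, -0.1]
grip_width: 0.278
grip_force: 0.0
time_s: 29.5
eef_pos: [466.1, 284.8, 32.0]
ee_rot: [0.0, -0.168, 0.986, 0.0]
force: [-0.2, -0.4, 0.8]
grip_width: 0.101
grip_force: 60.5
shift [-0.0084 -0.4339 -0.088 ] rz 0.287
```

```bash
python3 -m jog '[[0,0,-0.04,0,0,0,0],[0,0,-0.05,0,0,0.14,0],[0,0,-0.045,0,0,0.147,0],[0,0,0,0,0,0,0],[0,0,0,0,0,0,0]]'
python3 -c "
from h import *
rows((690,-150,167),np.pi/2+0.05)"
```

```text
time_s: 30.0
eef_pos: [466.1, 284.8, 167.3]
ee_rot: [0.001, -0.026, 1.0, 0.0]
force: [-0.8, -0.7, -1.3]
grip_width: 0.098
grip_force: 60.7
shift [-2.013e-01 -4.457e-01  4.000e-04] rz 0.001
```

```bash
python3 -m jog '[[-0.0201,-0.0446,0,0,0,0,0],[-0.0201,-0.0446,0,0,0,0,0],[-0.0201,-0.0446,0,0,0,0,0],[-0.0201,-0.0446,0,0,0,0,0],[-0.0201,-0.0446,0,0,0,0,0]]' | grep eef
python3 -m jog '[[-0.0201,-0.0446,0,0,0,0,0],[-0.0201,-0.0446,0,0,0,0,0],[-0.0201,-0.0446,0,0,0,0,0],[-0.0201,-0.0446,0,0,0,0,0],[-0.0201,-0.0446,0,0,0,0,0]]' | grep eef
python3 -m jog '[[0,0,0,0,0,0,0],[0,0,0,0,0,0,0],[0,0,0,0,0,0,0]]'
python3 - <<'E'
from h import *
im,M,c=snap('wrist','cap.png');print(pose().round(3))
a=im.astype(int);s=(a.max(2)-a.min(2))
m=((s<28)&(a.max(2)>90)).astype(np.uint8)
cs,_=cv2.findContours(m,cv2.RETR_CCOMP,cv2.CHAIN_APPROX_NONE)
for q in cs:
    A=cv2.contourArea(q)
    if A>600:
        r=cv2.minAreaRect(q);W=world(cv2.boxPoints(r),[32]*4,M,c);print(int(A),np.round(r[0]),np.round(r[1]),round(r[2],1),W.mean(0).round(1),[np.linalg.norm(W[1]-W[0]).round(1),np.linalg.norm(W[2]-W[1]).round(1)],np.degrees(np.arctan2(*(W[2]-W[1])[[1,0]])).round(1))
E
```

```text
eef_pos: [577.6, 65.2, 165.0]
eef_pos: [689.2, -152.4, 164.5]
time_s: 31.3
eef_pos: [688.7, -149.4, 165.6]
ee_rot: [-0.001, -0.026, 1.0, 0.001]
force: [0.3, 0.1, -0.3]
grip_width: 0.098
grip_force: 60.7
[[-9.99000e-01 -5.20000e-02 -1.00000e-03  6.88822e+02]
 [-5.20000e-02  9.99000e-01  1.00000e-03 -1.49244e+02]
 [ 1.00000e-03  1.00000e-03 -1.00000e+00  1.66293e+02]
 [ 0.00000e+00  0.00000e+00  0.00000e+00  1.00000e+00]]
1136 [325. 407.] [33. 61.] 5.2 [ 839.1 -145.7   32. ] [np.float64(58.2), np.float64(25.4)] 86.9
8760 [180. 369.] [178. 114.] 4.6 [ 810.9 -257.4   32. ] [np.float64(103.0), np.float64(128.4)] 87.6
1915 [508. 275.] [53. 71.] 46.8 [719. -21.  32.] [np.float64(48.4), np.float64(40.6)] 48.9
1427 [617. 160.] [130.  44.] 90.0 [636.8  34.7  32. ] [np.float64(27.0), np.float64(85.7)] 15.9
26827 [325. 118.] [214. 132.] 0.5 [ 620.2 -155.8   32. ] [np.float64(80.2), np.float64(129.1)] 92.6
```

```bash
python3 -c "
from h import *
rows((618.8,-123.8,80),np.pi/2+0.045)"
python3 -m jog '[[0.0345,0.0145,0.02,0,0,0,0],[0.0345,0.0145,0.02,0,0,0,0],[0,0,0.03,0,0,0,0],[0,0,0.015,0,0,0,0],[0,0,0,0,0,0,0]]' | grep eef
python3 -m jog '[[0,0,0,0,0,0,0],[0,0,0,0,0,0,0]]' | grep -E 'eef|for'
python3 -c "
from h import *
rows((618.8,-123.8,55),np.pi/2+0.045)"
```

```text
shift [0.0685 0.029  0.0864] rz 0.007
eef_pos: [618.4, -124.3, 80.4]
eef_pos: [619.9, -125.4, 83.3]
force: [0.2, -0.1, -0.3]
grip_force: 60.7
shift [0.0011 0.0017 0.0283] rz 0.005
```

```bash
python3 -m jog '[[0.001,0.0017,0.01,0,0,0,0],[0,0,0.01,0,0,0,0],[0,0,0,0,0,0,0]]' | grep -E 'eef|for'
python3 -m jog '[[0,0,0.004,0,0,0,0],[0,0,0.004,0,0,0,0],[0,0,0,0,0,0,0]]' | grep -E 'eef|for'
python3 -m jog '[[0,0,0.004,0,0,0,0],[0,0,0.002,0,0,0,0],[0,0,0,0,0,0,0]]' | grep -E 'eef|for'
python3 -m jog '[[0,0,0.002,0,0,0,0],[0,0,0.001,0,0,0,0],[0,0,0,0,0,0,0]]' | grep -E 'eef|for'
```

```text
eef_pos: [616.9, -123.1, 59.9]
force: [-0.3, 0.2, -0.7]
grip_force: 60.7
eef_pos: [617.6, -123.4, 53.3]
force: [-0.4, 0.4, -1.0]
grip_force: 60.7
eef_pos: [617.6, -123.4, 47.6]
force: [0.3, 0.3, -0.1]
grip_force: 60.7
eef_pos: [618.0, -123.5, 45.8]
force: [-1.7, 0.7, 6.1]
grip_force: 61.7
```

```bash
python3 -m jog '[[0,0,0.001,0,0,0,0],[0,0,0,0,0,0,0.022],[0,0,0,0,0,0,0.022],[0,0,0,0,0,0,0.022],[0,0,-0.02,0,0,0,0.022]]' | grep -E 'eef|for'
python3 -m jog '[[0,0,-0.05,0,0,0,0.03],[0,0,-0.05,0,0,0,0.03],[0,0,0,0,0,0,0.03],[0.0275,-0.0475,0,0,0,0,0.03],[0.0275,-0.0475,0,0,0,0,0.03]]' | grep -E 'eef|for'
python3 -m jog '[[0.0275,-0.0475,0,0,0,0,0.03],[0,0,0,0,0,0,0.03],[0,0,0,0,0,0,0.03],[0,0,0,0,0,0,0.03]]' | grep -E 'eef|for'
python3 -c "
from blk import *
print(pose().round(3));blk('b2.png',(455,-274))"
```

```text
eef_pos: [616.4, -123.0, 61.5]
force: [0.5, 0.3, 0.4]
grip_force: 0.0
eef_pos: [571.6, -212.6, 163.5]
force: [1.1, -1.0, -0.2]
grip_force: 0.0
eef_pos: [549.5, -256.0, 163.5]
force: [0.0, -0.4, -0.2]
grip_force: 0.0
[[-9.99000e-01 -5.10000e-02 -0.00000e+00  5.49550e+02]
 [-5.10000e-02  9.99000e-01  0.00000e+00 -2.56044e+02]
 [ 0.00000e+00  0.00000e+00 -1.00000e+00  1.63546e+02]
 [ 0.00000e+00  0.00000e+00  0.00000e+00  1.00000e+00]]
px [242.5  64.3] size [28.1 43.9] area 3356 ctr [ 450.2 -316.8   18. ] long axis deg 20.4
```

```bash
python3 -m jog '[[0.034,-0.0186,0,0,0,0,0.03],[0.034,-0.0186,0,0,0,0,0.03],[0.0343,-0.0185,0,0,0,0,0.03],[0,0,0.03,0,0,-0.1,0.03],[0,0,0.03,0,0,-0.1,0.026]]' 20 | grep -E 'eef|for'
python3 -m jog '[[0,0,0,0,0,-0.105,0.026],[0,0,0,0,0,0,0.026],[0,0,0,0,0,0,0.026]]' | grep -E 'eef|for'
python3 -c "
from blk import *
blk('b3.png',(450,-317));rows((450.2,-316.8,40),np.radians(110.4))"
```

```text
eef_pos: [450.1, -317.6, 103.8]
force: [0.3, 0.4, -0.1]
grip_force: 0.0
eef_pos: [450.6, -317.2, 104.3]
force: [-1.0, -0.3, 0.9]
grip_force: 0.0
px [331.  246.5] size [26.6 49. ] area 3737 ctr [ 450.1 -317.1   18. ] long axis deg 21.4
shift [0.0001 0.0008 0.0645] rz -0.002
```

```bash
python3 -m jog '[[0,0.0005,0.03,0,0,0,0.026],[0,0,0.025,0,0,0,0.026],[0,0,0.01,0,0,0,0.026],[0,0,0.007,0,0,0,0.026],[0,0,0,0,0,0,0.026]]' | grep -E 'eef|for'
python3 -m jog '[[0,0,0,0,0,0,0.026],[0,0,0,0,0,0,0],[0,0,0,0,0,0,0],[0,0,0,0,0,0,0],[0,0,0,0,0,0,0]]' 60
python3 -m jog '[[0,0,-0.04,0,0,0,0],[0,0,-0.05,0,0,0.15,0],[0,0,-0.03,0,0,0.15,0],[0,0,0,0,0,0.013,0],[0,0,0,0,0,0,0]]'
python3 -c "
from h import *
rows((621.4,-187.6,152),np.pi/2+0.045)"
```

```text
eef_pos: [449.8, -317.2, 32.0]
force: [-0.2, 0.0, 0.4]
grip_force: 0.0
time_s: 36.55
eef_pos: [450.1, -317.5, 32.7]
ee_rot: [0.0, -0.177, 0.984, -0.001]
force: [-0.5, 1.2, 6.1]
grip_width: 0.099
grip_force: 62.9
time_s: 37.05
eef_pos: [449.5, -317.1, 151.8]
ee_rot: [0.0, -0.022, 1.0, -0.0]
force: [0.4, -0.5, -1.2]
grip_width: 0.098
grip_force: 61.9
shift [-0.1773  0.1219 -0.0002] rz -0.002
```

```bash
python3 -m jog '[[-0.0355,0.0244,0,0,0,0,0],[-0.0355,0.0244,0,0,0,0,0],[-0.0355,0.0244,0,0,0,0,0],[-0.0355,0.0244,0,0,0,0,0],[-0.0353,0.0243,0,0,0,0,0]]' | grep -E 'eef|for'
python3 -m jog '[[0,0,0.03,0,0,0,0],[0,0,0.03,0,0,0,0],[0,0,0.01,0,0,0,0],[0,0,0,0,0,0,0],[0,0,0,0,0,0,0]]' | grep -E 'eef|for'
python3 -c "
from h import *
snap('wrist','b4.png');rows((621.4,-187.6,46.3),np.pi/2+0.045)"
```

```text
eef_pos: [622.2, -186.4, 149.7]
force: [0.4, -0.6, -0.7]
grip_force: 61.9
eef_pos: [621.9, -188.3, 82.7]
force: [-0.9, 0.2, -0.1]
grip_force: 61.9
shift [0.0008 0.0009 0.0369] rz -0.003
```

```bash
python3 -m jog '[[0.0008,0.0007,0.01,0,0,0,0],[0,0,0.01,0,0,0,0],[0,0,0,0,0,0,0]]' | grep -E 'eef|for'
python3 -m jog '[[0,0,0.004,0,0,0,0],[0,0,0.004,0,0,0,0],[0,0,0,0,0,0,0]]' | grep -E 'eef|for'
python3 -m jog '[[0,0,0.004,0,0,0,0],[0,0,0.002,0,0,0,0],[0,0,0,0,0,0,0]]' | grep -E 'eef|for'
python3 -m jog '[[0,0,0.002,0,0,0,0],[0,0,0.001,0,0,0,0],[0,0,0,0,0,0,0]]' | grep -E 'eef|for'
```

```text
eef_pos: [620.0, -186.9, 60.1]
force: [-0.2, 1.0, -0.1]
grip_force: 61.9
eef_pos: [620.6, -187.2, 53.3]
force: [0.8, 0.2, -0.1]
grip_force: 61.9
eef_pos: [620.7, -187.2, 47.5]
force: [-0.1, -0.0, -0.5]
grip_force: 61.9
eef_pos: [621.1, -187.4, 46.7]
force: [-4.3, 1.6, 12.2]
grip_force: 63.8
```

```bash
python3 -m jog '[[0,0,0,0,0,0,0.022],[0,0,0,0,0,0,0.022],[0,0,0,0,0,0,0.022],[0,0,-0.02,0,0,0,0.022],[0,0,-0.05,0,0,0,0.022]]' | grep -E 'eef|for'
python3 -m jog '[[0,0,-0.05,0,0,0,0],[0,0,-0.05,0,0,0,0],[-0.016,0.047,-0.01,0,0,0,0],[-0.016,0.047,-0.01,0,0,0,0],[-0.016,0.047,-0.01,0,0,0,0]]' | grep -E 'eef|for'
python3 -m jog '[[-0.016,0.047,0,0,0,0,0],[-0.01,0.047,0,0,0,-0.06,0],[0,0,0,0,0,-0.06,0],[0,0,0,0,0,0,0],[0,0,0,0,0,0,0]]'
python3 - <<'E'
from h import *
im,M,c=snap('wrist','w12.png');T=pose();print(T.round(3));rows((714,78,106),np.pi/2+.168)
im=im[:,:,::-1];print(pix([[620,-156,32],[613,200,70],[676,72,104]],M,c))
cv2.imwrite('pics/c12.png',cv2.resize(im[40:300,60:640],(800,359),interpolation=2))
E
```

```text
eef_pos: [618.8, -186.4, 111.2]
force: [0.4, -0.0, 1.1]
grip_force: 0.0
eef_pos: [662.5, -44.7, 245.0]
force: [0.3, -0.8, -0.4]
grip_force: 0.0
time_s: 40.8
eef_pos: [684.3, 48.1, 244.3]
ee_rot: [-0.0, -0.08, 0.997, -0.0]
force: [0.3, -0.0, -0.6]
grip_width: -0.004
grip_force: 0.0
[[-9.87000e-01 -1.59000e-01 -0.00000e+00  6.84286e+02]
 [-1.59000e-01  9.87000e-01 -0.00000e+00  4.77860e+01]
 [ 0.00000e+00 -0.00000e+00 -1.00000e+00  2.44414e+02]
 [ 0.00000e+00  0.00000e+00  0.00000e+00  1.00000e+00]]
shift [-0.0342  0.0251  0.1384] rz -0.009
[[ 89.58618542  82.17585736]
 [546.9250829  150.92557343]
 [365.85231695 216.91568696]]
```

View pics/c12.png

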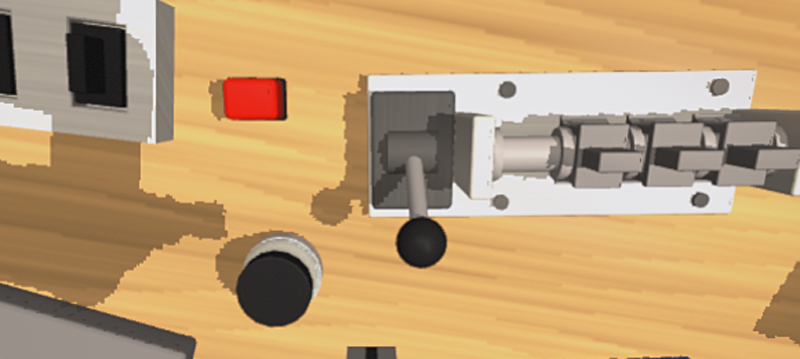

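```bash
python3 -m jog '[[-0.034,0.025,0.02,0,0,0,0],[0,0,0.04,0,0,0,0],[0,0,0.04,0,0,0,0],[0,0,0.038,0,0,0,0],[0,0,0,0,0,0,0]]' | grep -E 'eef|for'
python3 -m jog '[[0.016,0,0,0,0,0,0],[0.016,0,0,0,0,0,0],[0.016,0,0,0,0,0,0],[0.016,0,0,0,0,0,0],[0.012,0,0,0,0,0,0]]' | grep -E 'eef|for'
python3 -m jog '[[0.004,0,0,0,0,0,0],[0,0,0,0,0,0,0]]' | grep -E 'eef|for'
```

```text
eef_pos: [711.3, 77.9, 100.6]
force: [-0.5, -0.7, 0.1]
grip_force: 0.0
eef_pos: [639.3, 65.7, 109.6]
force: [0.9, 0.8, 0.1]
grip_force: 0.5
eef_pos: [635.5, 65.5, 108.4]
force: [-0.5, -0.4, -0.2]
grip_force: 0.0
```

```bash
python3 -m jog '[[0.003,0,0,0,0,0,0],[0.003,0,0,0,0,0,0],[0,0,0,0,0,0,0]]' | grep -E 'eef|for'
python3 -m jog '[[0.002,0,0,0,0,0,0],[0,0,0,0,0,0,0]]' | grep -E 'eef|for'
python3 -m jog '[[0.002,0,0,0,0,0,0],[0,0,0,0,0,0,0]]' | grep -E 'eef|for'
```

```text
eef_pos: [628.9, 65.1, 106.5]
force: [1.4, 0.8, -0.5]
grip_force: 0.0
eef_pos: [626.8, 64.8, 106.4]
force: [0.5, 0.2, -1.2]
grip_force: 0.1
eef_pos: [624.8, 64.5, 106.4]
force: [0.2, -0.1, -0.6]
grip_force: 0.1
```

```bash
python3 -m jog '[[0.001,0,0,0,0,0,0],[0,0,0,0,0,0,0]]' | grep -E 'eef|for'
python3 -m jog '[[0.001,0,0,0,0,0,0],[0,0,0,0,0,0,0]]' | grep -E 'eef|for'
python3 -m jog '[[0.001,0,0,0,0,0,0],[0,0,0,0,0,0,0]]' | grep -E 'eef|for'
```

```text
eef_pos: [623.9, 64.3, 106.5]
force: [-0.3, 0.2, 0.1]
grip_force: 0.2
eef_pos: [622.9, 64.1, 106.5]
force: [0.6, 1.1, -0.1]
grip_force: 0.3
eef_pos: [622.1, 64.0, 106.5]
force: [1.5, -0.1, -2.6]
grip_force: 0.8
```

```bash
python3 -m jog '[[0.001,0,0,0,0,0,0],[0,0,0,0,0,0,0]]' | grep -E 'eef|for'
python3 -m jog '[[0.001,0,0,0,0,0,0],[0,0,0,0,0,0,0]]' | grep -E 'eef|for'
```

```text
eef_pos: [621.9, 63.9, 106.6]
force: [6.3, 1.9, -3.3]
grip_force: 3.3
eef_pos: [621.7, 63.9, 106.7]
force: [11.4, 2.7, -5.9]
grip_force: 5.7
```

Stop reached: the lever is fully open. Back off, rise clear, check the ball and block positions, and hand in.

```bash
python3 -m jog '[[-0.02,0,0,0,0,0,0],[0,0,-0.05,0,0,0,0],[0,0,-0.05,0,0,0,0],[0,0,-0.04,0,0,0,0],[0,0,0,0,0,0,0]]' | grep -E 'eef|for'
python3 -m jog '[[0,0,0,0,0,0,0],[0,0,0,0,0,0,0]]' | grep -E 'eef|for'
python3 - <<'E'
from h import *
im,M,c=snap('wrist','w13.png');a=im.astype(int)
m=((a.max(2)<70)).astype(np.uint8)
n,l,st,ce=cv2.connectedComponentsWithStats(m)
for i in range(1,n):
    if st[i,4]>150: print(ce[i].round(),st[i],world([ce[i]],[104],M,c)[0].round(),world([ce[i]],[32],M,c)[0].round())
print(pix([[600,60,104],[618.8,-123.8,32],[621.6,-187.8,32]],M,c).round())
E
```

```text
eef_pos: [641.2, 66.8, 253.1]
force: [-0.3, 0.3, -0.3]
grip_force: 0.0
eef_pos: [639.2, 66.8, 244.8]
force: [0.1, 0.6, 0.3]
grip_force: 0.0
[ 25. 131.] [   0  100   50   60 2500] [ 610. -140.  104.] [ 622. -190.   32.]
[106. 140.] [  84  111   44   58 2199] [607. -88. 104.] [ 618. -125.   32.]
[330. 180.] [ 299  146   58   79 2407] [609.  62. 104.] [620.  64.  32.]
[538. 188.] [522 176  41  34 198] [592. 203. 104.] [599. 242.  32.]
[557. 208.] [542 196  44  25 353] [603. 220. 104.] [613. 264.  32.]
[232. 293.] [ 206  267   54   52 2192] [704.   4. 104.] [740.  -9.  32.]
[ 85. 302.] [  0 273 180 108 830] [ 728. -103.  104.] [ 772. -144.   32.]
[330. 422.] [    0   292   640   188 58467] [807.  95. 104.] [870. 106.  32.]
[ 33. 351.] [  0 335  53  46 912] [ 777. -142.  104.] [ 833. -194.   32.]
[114. 370.] [ 81 356  54  42 748] [784. -81. 104.] [ 842. -116.   32.]
[[329. 166.]
 [107. 141.]
 [ 28. 131.]]
```

```bash
python3 -c "
from rig import finish_job
print(finish_job())"
```

```text
the job is handed in; nothing more can be done
None
```

I handed the job in at about 44 s of robot time: the three grey clips present are home on grooves 2–4, both spacer blocks are flush in the air-cap recesses, the lever was locked for the clips and is back at its open stop, and the lamp and grease jar were never touched. The hand-in returned no verdict.

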